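# Clamp a shaft on the gauging slide and run it into the optical micrometer

## Task

Take the stepped shaft with the collar out of the wooden rack and lay it, without dropping it, in the two V-blocks on the gauging slide, thin end towards the measuring heads and the collar just outside, close up to the block next to the heads. Swing the hinged strap down onto the shaft, then swing the hook fully home round the strap's stud, and finally push the carriage gently along its rails up to the stop so that the thin journal is between the heads; let go, and leave the plain pin and the other things lying where they are.

Things in the scene. Friction and masses are not known exactly. Their poses are not given: they have to be found in the camera images.
- shaft: workpiece: turned steel shaft, 187 mm long, 0.42 kg. Origin on its axis, where to grip it; its x axis runs along it to the thin end. Along x: 20 mm diameter body from -75 to +62 mm, collar of 30 mm diameter from +62 to +70, thin journal of 12 mm diameter from +70 to +112. It starts level in one of the rack's two places, origin 42 mm above the table
- shaft_journal (a point): point on the shaft's axis in the middle of the thin journal, 91 mm from the shaft's origin along its x
- pin: bystander: a plain steel pin without a collar, 20 mm diameter, 150 mm long, in the other place of the rack, parallel to the shaft; origin on its axis at mid-length. Leave it (within 15 mm)
- rack: fixed light-wood rack, 130 x 125 mm, 42 mm high, floor plate 8 mm thick; origin at the centre of its underside. Two places along its x axis at y = -40 and +40 mm, each with two V-saddles 20 mm wide at x = -44 and +44 mm; shaft and pin lie one in each, x axes along the rack's x
- station: the gauging slide, fixed: grey base 270 (x) x 400 (y) x 25 mm high, origin at the centre of its underside. y runs along the rails towards the two white measuring heads, x away from the robot, z up. Heads: each 90 (x) x 46 (y) mm, top 135 mm over the table, at x = -85 and +85, y = +159 mm; 80 mm gap between
- beam (a point): the middle of the light beam between the two heads, 91 mm above the table
- carriage (a joint): aluminium carriage on the rails, m: grows towards the heads (station +y), 0.110 = against the stop. Starts between 0 and 0.05, stays where left, needs about 4 N to move. Plate 140 (x) x 195 (y) x 12 mm, from y = -130 to +65 mm of the cradle point, top 57 mm above the table. It carries V-blocks, strap, hook and handle, whose points move with it
- carriage_handle (a point): middle of the black knob (30 mm diameter, 30 mm high, top 125 mm above the table) on a 12 mm steel stem, at the carriage's end away from the heads, 112 mm from the cradle point along station -y; this point is 111 mm above the table
- cradle (a point): where the shaft's origin belongs: midway between the V-blocks on the axis of a seated shaft, 91 mm above the table; axes as the station's. With the shaft's origin here and its x along station +y, the collar stands 2 mm clear of the block next to the heads (block face at +60 mm); up to 12 mm further towards the heads is still good, but the collar must not sit on the block
- strap (a joint): steel strap over the V-block next to the heads, rad: 0 = level, pad on the seated shaft; grows opening. Starts at 1.80 to 1.97, leaning back from the robot, or sinks back to its limit 2.0; pushed towards the robot to below about 1.2 it falls shut slowly. 111 mm from hinge to nose, 18 wide, 8 thick; outer (upper) face 7 mm off the hinge axis, 5 mm screw head at 45 mm
- block_top (a point): centre of the top of the steel V-block next to the heads, 93 mm above the table. The two blocks stand at y = -48 and +48 mm of the cradle point, each 50 (x) x 24 (y) x 36 mm high, 72 mm gap between; 90 degree grooves along y, 32 mm wide and 16 mm deep; a seated shaft's axis lies 2 mm below their tops
- strap_hinge (a point): on the strap's hinge axis (axis along station y), 45 mm behind (station +x) and 48 mm towards the heads (+y) of the cradle point, 107 mm above the table
- strap_stud (a point): top of the headed stud on the strap's outer face, 101 mm from the hinge; head 16 mm diameter, neck 8 mm; its top is 129 mm above the table when the strap is shut
- hook (a joint): flat steel hook turning level about an upright post in front of the V-blocks, rad: 0 = fully home, arm along station +y, claw round the stud's neck (strap shut first); grows opening, counter-clockwise from above, towards the robot. Starts between 1.1 and 1.6 (limit 1.75), stays where left, about 1 N at its knob to turn. Arm 12 mm wide, 79 long, upper face 122 mm above the table
- hook_pivot (a point): on the post's axis at the arm's lower face, 56 mm in front (station -x) and 15 mm away from the heads (-y) of the cradle point, 116 mm above the table
- hook_knob (a point): top of the hook's small black knob, 15 mm diameter, standing 24 mm over the arm (top 146 mm above the table; this point is its top's centre), 37.5 mm from the pivot axis: at hook = 0 it lies 10.5 mm in front (-x) and 36 mm towards the heads (+y) of the pivot
- ring_gauge: bystander: steel ring, 44 mm diameter, 18 mm high, on the front right of the station's base; origin under its centre. Leave it and the bystanders below where they are (within 25 mm)
- caliper: bystander: digital caliper, 225 mm long, lying on the table left of the station
- gauge_block: bystander: steel block 75 x 28 x 10 mm on the table behind the station
- plug_gauge: bystander: plug gauge with a black handle, 106 mm long, 14 mm high, on the table in front
- cleaner: bystander: white plastic bottle, 54 mm diameter, 130 mm high, behind left
- hexdriver: bystander: screwdriver with a black handle, 170 mm long, behind right
Things that resemble listed ones, but are neither listed nor needed, are in the scene too. What is shaped like the shaft but green is not meant.

How it is judged:
On the way, in this order (a step that is already met when the one before it is completed fails the run):
1. the shaft lies seated in both V-blocks, thin end towards the heads, collar just outside the block next to the heads (x of shaft in the frame of cradle between -0.003 and 0.003 m and z of shaft in the frame of cradle between -0.003 and 0.002 m and y of shaft in the frame of cradle between -0.005 and 0.012 m and y of shaft_journal in the frame of cradle above 0.08 m and angle between the x axis of shaft and the y axis of cradle, either way round below 0.04 rad), for 0.2 s.
2. the strap lies down on the shaft (all of step 1 and value of joint strap between -0.03 and 0.04 rad), for 0.2 s.
3. the hook is home round the strap's stud (all of step 2 and value of joint hook below 0.06 rad), for 0.2 s.
4. the carriage is against its stop (all of step 3 and value of joint carriage above 0.108 m), for 0.2 s.
At the end, for the whole second after the job is handed in: Shaft at rest in both V-blocks (axis within 3 mm, 0.04 rad), thin end to the heads, collar 0 to 14 mm off the block next to them; strap within 0.04 rad of level on it; hook within 0.06 rad of home; carriage within 2 mm of its stop; journal's middle within 12 mm of the beam (all of step 4 and y of shaft_journal in the frame of beam between -0.012 and 0.012 m and linear speed of shaft below 0.02 m/s); the robot touches nothing.
It fails at once if the plain pin is shifted by more than 15 mm (distance of pin from where it was at the start of the episode above 0.015 m).
It fails at once if another thing lying about is shifted by more than 25 mm (distance of any of ring_gauge, caliper, gauge_block, plug_gauge, cleaner, hexdriver from where it was at the start of the episode above 0.025 m).
It fails at once if the shaft is dropped (it moves faster than 0.4 m/s while no finger holds it, a fall of about 8 mm) (linear speed of shaft above 0.4 m/s and contact force between shaft and the fingers below 0.5 N).
It fails at once if the carriage is run fast (more than 0.3 m/s) (velocity of joint carriage above 0.3 m/s).
It also fails if it takes over 64 s, if anything falls off the work surface, if the arm or the gripper's body presses on something with over 40 N, if the wrist force passes 120 N, or if a joint passes its speed limit or range.

## Robot

A 6-joint arm with a two-finger parallel gripper is mounted at the origin on the work surface. World frame = base frame: x ahead of the robot, y to its left, z up, the work surface at z = 0. Lengths are in m, angles in rad, forces in N, time in s.
With the tool pointing down it reaches from about 0.3 to 0.85 m from the base axis. Payload 5.4 kg.
Tool frame: the origin (TCP) lies at the very end of the fingers, on their centre line; the grasp point (between the pads) lies 19 mm behind it; z points along the fingers, y is the line along which they close (so a half turn about z gives the same grasp; the last joint's range is limited). The gripper opens to 85 mm and grips with 20 to 120 N. Pads are 22 mm wide; open, the fingers measure 114 mm over their backs; the gripper's body (76 mm by 85 mm) begins 54 mm behind the grasp point. The pads swing forward as they close: fully open they stand 13 mm farther back than shut.
Start: joints at [-1.398, 0.158, 1.597, -0, 1.386, -0.21], TCP at [0.215, -0.533, 0.231] pointing down, gripper open.
Joint ranges: [-2.91, 2.91], [-0.94, 2.29], [0.18, 2.7], [-1.29, 4.43], [0.17, 2.64], [-3, 3]. Speed limits (rad/s): [2.57, 2.57, 3.14, 3.14, 3.14, 3.14].

## Interface

Orientations are given as a unit quaternion [x, y, z, w].
In Python, from station import r gives the robot as it stands. The module is installed in compiled form; this text tells all that it offers.
- The arm moves only by the tool apply_moves, never from a script. Its argument "motion" is a list of rows, each an object with "turn": the turn, a rotation vector about the tool's x, y, z in rad, a list of three; "offset": the shift along the tool's x, y, z in cm, a list of three; "hand": the finger opening in cm, from 0 to 8.54. In form: [{"turn": [ax, ay, az], "offset": [x, y, z], "hand": hand}, ...]. A call has 1 to 20 rows; each row is the pose to reach, as a shift and turn from the pose commanded when the call began, along the tool's axes at that moment; what a row does not reach only later rows make up. A row lasts 1/10 s, in which the tool goes at most 50 mm and 8.59 degrees, less where a joint would pass 70% of its speed; a pose out of reach is approached as far as the arm can. A call with a gripper value outside its range is refused whole. The fingers move at their own pace and stop on an object; "newtons" is the grip in N (left out, the last holds). Time passes only in rows, so rows that repeat a pose let the fingers close. It gives the time, the measured TCP pose, the force, the opening and the grip force at its end, in the units of the state.
- r.read_state(): the state, without advancing time (a new reading comes with each control period).
- r.grab_frame(name): name is "scene" or "side" or "wrist"; returns a dict with "image" (384x512x3 uint8, blue, green, red), "vfov" (degrees; the focal length in pixels is half the picture's height over the tangent of half this angle, whatever the lens; pixels are square), "cx", "cy" (the principal point, pixels), "rvec" (rotation vector, rad) and "tvec" (3), from world to camera coordinates, as OpenCV has them; the wrist camera has in their place "T_tool_cam" (4x4, takes a point from camera to tool coordinates, whose origin is the TCP and whose axes are the flange's). Camera axes: x right, y down, z forward; pixel columns grow to the right and rows downward; lengths in m; the calibration is good to about 2 mm. A picture is of the moment at which its call begins: read the wrist's pose just before it. There is no depth.
- r.close_job(): hands the job in; it is judged then, once.
The state is a dict: "time_s": time; "qpos": joint angles; "joint_vel": joint speeds; "joint_torque": joint torques, N m; "tcp_pos": TCP position; "orientation": TCP orientation; "force": force on the tool from outside, world axes, zero at the start; "torque": the same for the moment, N m; "width": opening from 0.0 (shut) to 1.0 (fully open); "grip_force": force on a finger pad.
Only numpy, scipy, OpenCV 4.12 (cv2) and the standard library are available. Lean on these libraries where they do the work, as an engineer would, in place of code of your own. Each camera call takes 0.05 s, during which the arm holds its last target. There are 200 camera calls.

## Working session

There is one attempt and no reset: what is moved stays moved. The work goes in short steps, Python scripts to look and compute and a tool call to move; the robot and the scene stay as the last step left them, time stands still between calls to the robot, and variables do not carry over. Pictures are saved under pics/ and viewed, at most 10 in all, crops included, and the job is handed in when it is done.

Besides the shell and the picture viewer there is one more tool, called after "Emit:" in YAML: its name, and indented under it one key for each argument. apply_moves: Moves the arm, as the interface text tells. Its arguments: {"type":"object","properties":{"motion":{"type":"array","items":{"type":"object","properties":{"turn":{"type":"array","items":{"type":"number"}},"offset":{"type":"array","items":{"type":"number"}},"hand":{"type":"number"}}}},"newtons":{"type":"number"}},"required":["motion"]}

```bash
mkdir -p pics; ls; python3 - <<'E'
from station import r
import cv2,numpy as np
s=r.read_state();print(s)
for n in("scene","side"):
    f=r.grab_frame(n);cv2.imwrite(f"pics/{n}0.png",cv2.resize(f["image"],(800,600),interpolation=cv2.INTER_CUBIC))
    cv2.imwrite(f"{n}0_raw.png",f["image"])
    print(n,f["vfov"],f["cx"],f["cy"],f["rvec"],f["tvec"],[k for k in f])
f=r.grab_frame("wrist");print(f["T_tool_cam"],f["vfov"],f["cx"],f["cy"])
E
```

```text
pics
{'time_s': 0.0, 'qpos': array([-1.39812928e+00,  1.59075282e-01,  1.59827545e+00, -9.76234245e-06,
        1.38615549e+00, -2.10102842e-01]), 'joint_vel': array([ 5.66364737e-04,  3.08975555e-04,  5.02565807e-04,  1.99882516e-03,
        3.12267594e-05, -1.38135084e-03]), 'joint_torque': array([ 1.41715762e-03, -3.96003556e+01, -3.31424260e+01, -1.62592373e-04,
        8.28436838e-03, -1.29182007e-05]), 'tcp_pos': array([ 0.21462695, -0.53278739,  0.2302805 ]), 'orientation': array([ 9.81741114e-01,  1.90219531e-01,  1.31114702e-05, -9.56707910e-04]), 'force': array([ 1.01103234, -0.08478352,  0.56382417]), 'torque': array([-0.03946765,  0.00185922,  0.01285592]), 'grip_force': 0.0, 'width': 1.00065425056008}
scene 44.50771624133971 251.6393107434455 182.13178384232413 [ 2.41065321  0.89267245 -0.27344675] [-0.39232711 -0.28222053  1.6653541 ] ['image', 'vfov', 'cx', 'cy', 'rvec', 'tvec']
side 56.02050502684885 260.48388786168414 188.6423614227082 [ 2.40282721 -0.19961479  0.10166393] [-0.58071984  0.09367714  1.3354894 ] ['image', 'vfov', 'cx', 'cy', 'rvec', 'tvec']
[[-1.46799283e-04 -9.57703871e-01 -2.87755581e-01  7.38638517e-02]
 [ 9.99999854e-01  9.23828036e-06 -5.40899320e-04  9.48504607e-04]
 [ 5.20679739e-04 -2.87755618e-01  9.57703729e-01 -1.42572575e-01]
 [ 0.00000000e+00  0.00000000e+00  0.00000000e+00  1.00000000e+00]] 61.86910117661442 261.2727271852323 190.9167412212841
```

View pics/scene0.png

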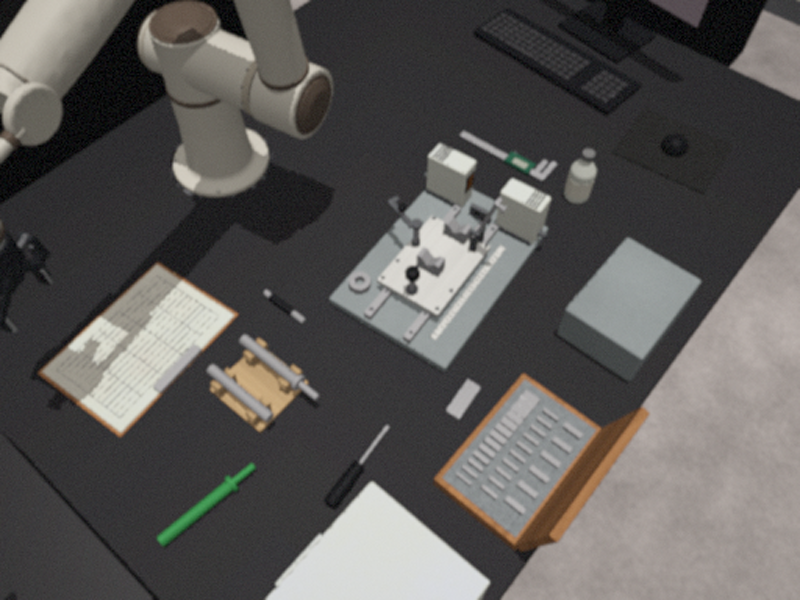

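View pics/side0.png

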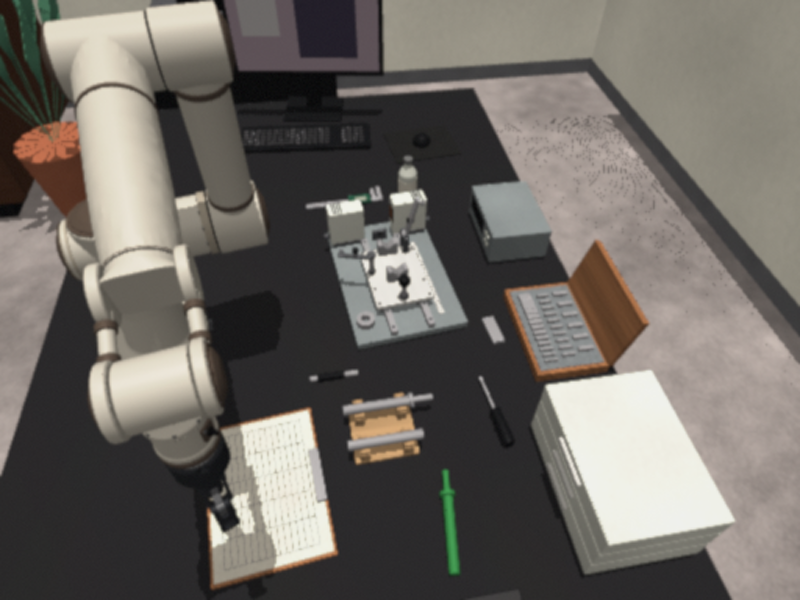

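The scene view shows the collared shaft in the rack from (243,340) to (315,397), with its collar at (297,382). The plain pin runs (210,372)–(268,415). The green lookalike is at (205,505). The station base corners are at about (332,298), (445,367) and (545,237), and the side view agrees.

```bash
cat > h.py <<'E'
import numpy as np,cv2
from scipy.spatial.transform import Rotation as R
CAL={"scene":(44.50771624133971,251.6393107434455,182.13178384232413,[ 2.41065321,0.89267245,-0.27344675],[-0.39232711,-0.28222053,1.6653541]),
"side":(56.02050502684885,260.48388786168414,188.6423614227082,[ 2.40282721,-0.19961479,0.10166393],[-0.58071984,0.09367714,1.3354894])}
TTC=np.array([[-1.46799283e-04,-9.57703871e-01,-2.87755581e-01,7.38638517e-02],[9.99999854e-01,9.23828036e-06,-5.40899320e-04,9.48504607e-04],[5.20679739e-04,-2.87755618e-01,9.57703729e-01,-1.42572575e-01],[0,0,0,1]])
def cam(n,tcp=None,quat=None):
    """K, R, t (world->cam)"""
    if n=="wrist":
        v,cx,cy=61.86910117661442,261.2727271852323,190.9167412212841
        T=np.eye(4);T[:3,:3]=R.from_quat(quat).as_matrix();T[:3,3]=tcp
        W=np.linalg.inv(T@TTC);Rm,t=W[:3,:3],W[:3,3]
    else:
        v,cx,cy,rv,t=CAL[n];Rm=R.from_rotvec(rv).as_matrix();t=np.array(t)
    f=192/np.tan(np.radians(v)/2)
    return np.array([[f,0,cx],[0,f,cy],[0,0,1]]),Rm,t
def onz(c,px,z):
    K,Rm,t=c;d=Rm.T@np.linalg.inv(K)@np.array([*px,1.]);o=-Rm.T@t
    return o+d*(z-o[2])/d[2]
def proj(c,P):
    K,Rm,t=c;p=(Rm@np.atleast_2d(P).T).T+t;p=p@K.T
    return p[:,:2]/p[:,2:]
def tri(cs,pxs):
    A=[];b=[]
    for c,p in zip(cs,pxs):
        K,Rm,t=c;d=Rm.T@np.linalg.inv(K)@np.array([*p,1.]);d/=np.linalg.norm(d);M=np.eye(3)-np.outer(d,d)
        A.append(M);b.append(M@(-Rm.T@t))
    return np.linalg.lstsq(np.vstack(A),np.hstack(b),rcond=None)[0]
def delta(s,pos,zrot=None,down_yaw=None):
    """tool-frame offset (cm) and turn from state s to world target pos with tool down, tool x axis at yaw"""
    R0=R.from_quat(s["orientation"]);off=R0.inv().apply(np.array(pos)-s["tcp_pos"])*100
    c,n=np.cos(down_yaw),np.sin(down_yaw)
    Rt=R.from_matrix(np.array([[c,n,0],[n,-c,0],[0,0,-1]]))
    return off,(R0.inv()*Rt).as_rotvec()
E
python3 - <<'E'
from h import *
k=.64
for n,pts in {"scene":[((243,340),.042),((315,397),.042),((297,380),.05),((210,372),.042),((268,415),.042),((332,298),.025),((445,367),.025),((545,237),.025),((360,282),.018+.025),((463,399),.01)],"side":[((345,408),.042),((432,398),.042),((413,400),.042),((348,443),.042),((424,434),.042),((361,343),.025),((466,323),.025),((366,321),.043),((403,279),.125),((412,413),.042)]}.items():
    for p,z in pts: print(n,p,onz(cam(n),np.array(p)*k,z).round(3))
f=cv2.imread("scene0_raw.png");c=f[115:250,205:355];cv2.imwrite("pics/c1.png",cv2.resize(c,None,fx=5,fy=4.4 if 0 else 4.44,interpolation=cv2.INTER_CUBIC) if 0 else cv2.resize(c,None,fx=4.4,fy=4.4,interpolation=cv2.INTER_CUBIC))
E
```

```text
scene (243, 340) [ 0.408 -0.299  0.042]
scene (315, 397) [ 0.589 -0.295  0.042]
scene (297, 380) [ 0.545 -0.295  0.05 ]
scene (210, 372) [ 0.412 -0.383  0.042]
scene (268, 415) [ 0.551 -0.373  0.042]
scene (332, 298) [ 0.461 -0.117  0.025]
scene (445, 367) [ 0.721 -0.092  0.025]
scene (545, 237) [0.691 0.278 0.025]
scene (360, 282) [ 0.486 -0.062  0.043]
scene (463, 399) [ 0.782 -0.115  0.01 ]
side (345, 408) [ 0.408 -0.293  0.042]
side (432, 398) [ 0.59  -0.299  0.042]
side (413, 400) [ 0.55  -0.297  0.042]
side (348, 443) [ 0.406 -0.373  0.042]
side (424, 434) [ 0.557 -0.378  0.042]
side (361, 343) [ 0.461 -0.119  0.025]
side (466, 323) [ 0.714 -0.099  0.025]
side (366, 321) [ 0.479 -0.071  0.043]
side (403, 279) [ 0.573 -0.027  0.125]
side (412, 413) [ 0.542 -0.327  0.042]
```

```bash
python3 - <<'E'
from station import r
from h import *
print(delta(r.read_state(),[.475,-.297,.22],down_yaw=0.0))
E
```

```text
(array([ 32.95877041, -12.15966711,   1.08161342]), array([-1.46884559e-03, -5.90217897e-05,  3.82807591e-01]))
```

Emit:
apply_moves:
  motion:
    - {"turn": [0, 0, 0.38], "offset": [33, -12.2, 1.1], "hand": 5}
    - {"turn": [0, 0, 0.383], "offset": [33, -12.2, 1.1], "hand": 5}
    - {"turn": [0, 0, 0.383], "offset": [33, -12.2, 1.1], "hand": 5}
    - {"turn": [0, 0, 0.383], "offset": [33, -12.2, 1.1], "hand": 5}
    - {"turn": [0, 0, 0.383], "offset": [33, -12.2, 1.1], "hand": 5}
    - {"turn": [0, 0, 0.383], "offset": [33, -12.2, 1.1], "hand": 5}
    - {"turn": [0, 0, 0.383], "offset": [33, -12.2, 1.1], "hand": 5}
    - {"turn": [0, 0, 0.383], "offset": [33, -12.2, 1.1], "hand": 5}
    - {"turn": [0, 0, 0.383], "offset": [33, -12.2, 1.1], "hand": 5}
    - {"turn": [0, 0, 0.383], "offset": [33, -12.2, 1.1], "hand": 5}
    - {"turn": [0, 0, 0.383], "offset": [33, -12.2, 1.1], "hand": 5}
    - {"turn": [0, 0, 0.383], "offset": [33, -12.2, 1.1], "hand": 5}

```text
time_s: 1.35
tcp_pos: [0.4744, -0.2981, 0.2203]
orientation: [1.0, -0.001, -0.0, 0.0]
force: [-0.3, -0.6, 0.4]
width: 0.587
grip_force: 0.0
```

```bash
python3 - <<'E'
from station import r
from h import *
s=r.read_state();f=r.grab_frame("wrist")
print(s["tcp_pos"],s["orientation"],s["force"],s["qpos"])
np.savez("w1.npz",img=f["image"],p=s["tcp_pos"],q=s["orientation"])
cv2.imwrite("pics/w1.png",cv2.resize(f["image"],(800,600),interpolation=cv2.INTER_CUBIC))
E
```

```text
[ 0.47443516 -0.29805854  0.22032558] [ 9.99999307e-01 -1.17442556e-03 -6.58478333e-05  5.37977413e-05] [-0.282636   -0.59919629  0.41263619] [-7.76493872e-01  1.28881048e-01  1.65174280e+00 -1.72813721e-04
  1.36098756e+00  7.96687301e-01]
```

View pics/w1.png

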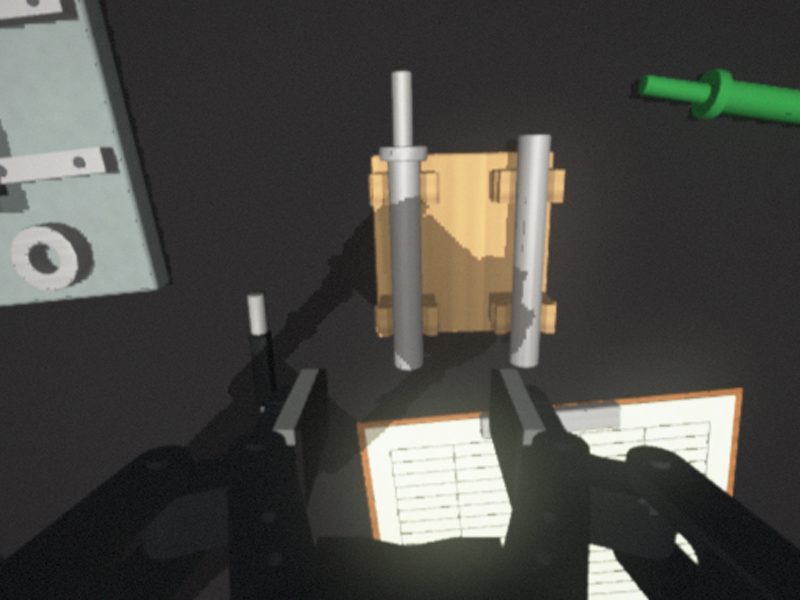

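The wrist view shows three candidates. The collared steel shaft runs (408,365)→(401,72) with its collar at (403,153). The plain pin runs (525,365)→(534,137) and has no collar. The green lookalike is at (720,92). The first is the steel one with a collar and thin journal, lying in the rack, so it is the one meant.

```bash
python3 - <<'E'
from h import *
d=np.load("w1.npz");c=cam("wrist",d["p"],d["q"])
k=.64
for p,z in [((408,361),.042),((401,72),.042),((403.5,155),.042),((405.5,250),.042),((525,362),.042),((534,137),.042)]:
    print(p,onz(c,np.array(p)*k,z).round(4))
# predicted shaft
g=cv2.cvtColor(d["img"],cv2.COLOR_BGR2GRAY)
for row in (60,75,125,150,180,200,220):
    l=g[row-1:row+2,235:290].mean(0); gr=np.abs(np.gradient(cv2.GaussianBlur(l[None],(3,1),0)[0])); i=np.argsort(gr)[-4:]+235; print(row,sorted(i))
col=g[30:250,257:261].mean(1);print([(30+i,int(col[i])) for i in range(0,220) if abs(col[min(i+1,219)]-col[i-1])>25])
cv2.imwrite("pics/crop1.png",cv2.resize(d["img"][30:250,200:380],None,fx=2.7,fy=2.7,interpolation=cv2.INTER_CUBIC))
E
```

```text
(408, 361) [ 0.4063 -0.2985  0.042 ]
(401, 72) [ 0.5911 -0.2949  0.042 ]
(403.5, 155) [ 0.5441 -0.2961  0.042 ]
(405.5, 250) [ 0.4847 -0.2971  0.042 ]
(525, 362) [ 0.4054 -0.3799  0.042 ]
(534, 137) [ 0.5545 -0.3758  0.042 ]
60 [np.int64(250), np.int64(251), np.int64(262), np.int64(263)]
75 [np.int64(251), np.int64(252), np.int64(263), np.int64(264)]
125 [np.int64(235), np.int64(236), np.int64(237), np.int64(238)]
150 [np.int64(238), np.int64(239), np.int64(240), np.int64(288)]
180 [np.int64(239), np.int64(240), np.int64(241), np.int64(242)]
200 [np.int64(238), np.int64(239), np.int64(240), np.int64(241)]
220 [np.int64(251), np.int64(252), np.int64(270), np.int64(271)]
[(44, 60), (45, 127), (46, 183), (94, 204), (101, 225), (126, 198), (127, 174), (128, 151), (230, 137), (231, 156), (235, 184), (236, 140), (237, 78)]
```

View pics/crop1.png

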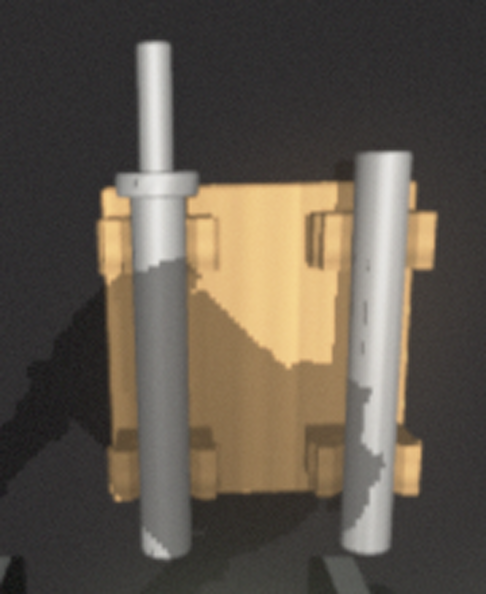

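The crop confirms it: collar and thin journal on the left shaft, plain pin on the right. Measured ends are 185 mm apart against 187 nominal, origin ≈ (0.480, -0.297), yaw ≈ 0.02. I'll grip 8 mm behind the origin.

Emit:
apply_moves:
  motion:
    - {"turn": [0, 0, -0.022], "offset": [-0.24, -0.07, 4], "hand": 5}
    - {"turn": [0, 0, -0.022], "offset": [-0.24, -0.07, 9], "hand": 5}
    - {"turn": [0, 0, -0.022], "offset": [-0.24, -0.07, 14], "hand": 5}
    - {"turn": [0, 0, -0.022], "offset": [-0.24, -0.07, 17.5], "hand": 5}
    - {"turn": [0, 0, -0.022], "offset": [-0.24, -0.07, 19.5], "hand": 5}
    - {"turn": [0, 0, -0.022], "offset": [-0.24, -0.07, 19.5], "hand": 5}
    - {"turn": [0, 0, -0.022], "offset": [-0.24, -0.07, 19.5], "hand": 3}
    - {"turn": [0, 0, -0.022], "offset": [-0.24, -0.07, 19.5], "hand": 1.5}
    - {"turn": [0, 0, -0.022], "offset": [-0.24, -0.07, 19.5], "hand": 1.5}
    - {"turn": [0, 0, -0.022], "offset": [-0.24, -0.07, 19.5], "hand": 1.5}
    - {"turn": [0, 0, -0.022], "offset": [-0.24, -0.07, 19.5], "hand": 1.5}
    - {"turn": [0, 0, -0.022], "offset": [-0.24, -0.07, 19.5], "hand": 1.5}
    - {"turn": [0, 0, -0.022], "offset": [-0.24, -0.07, 19.5], "hand": 1.5}
  newtons: 80

```text
time_s: 2.7
tcp_pos: [0.474, -0.2965, 0.0277]
orientation: [1.0, 0.011, 0.001, 0.0]
force: [-2.1, 4.5, 6.3]
width: 0.208
grip_force: 78.0
```

Emit:
apply_moves:
  motion:
    - {"turn": [0, 0, 0], "offset": [0, 0, -1], "hand": 1.5}
    - {"turn": [0, 0, 0], "offset": [0, 0, -4], "hand": 1.5}
    - {"turn": [0, 0, 0], "offset": [0, 0, -8], "hand": 1.5}
    - {"turn": [0, 0, 0], "offset": [0, 0, -12], "hand": 1.5}
    - {"turn": [0, 0, 0], "offset": [0, 0, -16], "hand": 1.5}
    - {"turn": [0, 0, -0.1], "offset": [0, 0, -20], "hand": 1.5}
    - {"turn": [0, 0, -0.23], "offset": [0.5, -3, -24], "hand": 1.5}
    - {"turn": [0, 0, -0.36], "offset": [1, -6, -27.2], "hand": 1.5}
    - {"turn": [0, 0, -0.5], "offset": [1.5, -9, -27.2], "hand": 1.5}
    - {"turn": [0, 0, -0.63], "offset": [2, -12, -27.2], "hand": 1.5}
    - {"turn": [0, 0, -0.76], "offset": [2.5, -15, -27.2], "hand": 1.5}
    - {"turn": [0, 0, -0.9], "offset": [3, -18, -27.2], "hand": 1.5}
    - {"turn": [0, 0, -1.03], "offset": [3.5, -21, -27.2], "hand": 1.5}
    - {"turn": [0, 0, -1.16], "offset": [4, -24, -27.2], "hand": 1.5}
    - {"turn": [0, 0, -1.3], "offset": [4.5, -28, -27.2], "hand": 1.5}
    - {"turn": [0, 0, -1.43], "offset": [5, -32, -27.2], "hand": 1.5}
    - {"turn": [0, 0, -1.55], "offset": [5.4, -35, -27.2], "hand": 1.5}
    - {"turn": [0, 0, -1.634], "offset": [5.4, -35.5, -27.2], "hand": 1.5}
    - {"turn": [0, 0, -1.634], "offset": [5.4, -35.5, -27.2], "hand": 1.5}
    - {"turn": [0, 0, -1.634], "offset": [5.4, -35.5, -27.2], "hand": 1.5}

```text
time_s: 4.7
tcp_pos: [0.519, 0.0594, 0.2979]
orientation: [0.677, 0.736, 0.0, 0.001]
force: [0.2, 0.2, -3.6]
width: 0.204
grip_force: 78.9
```

```bash
python3 - <<'E'
from station import r
from h import *
s=r.read_state();f=r.grab_frame("wrist")
print(s["tcp_pos"],s["orientation"],s["force"],s["qpos"],s["width"],s["grip_force"])
np.savez("w2.npz",img=f["image"],p=s["tcp_pos"],q=s["orientation"])
cv2.imwrite("pics/w2.png",cv2.resize(f["image"],(800,600),interpolation=cv2.INTER_CUBIC))
E
```

```text
[0.51904603 0.05944622 0.29789226] [6.77215167e-01 7.35784859e-01 3.59318720e-05 5.07568556e-04] [ 0.23472594  0.18158722 -3.61945294] [-1.17208844e-01 -1.75846014e-02  1.65150019e+00 -5.38300747e-04
  1.50681273e+00 -2.00028416e-01] 0.20449988405318323 78.91575694084167
```

View pics/w2.png

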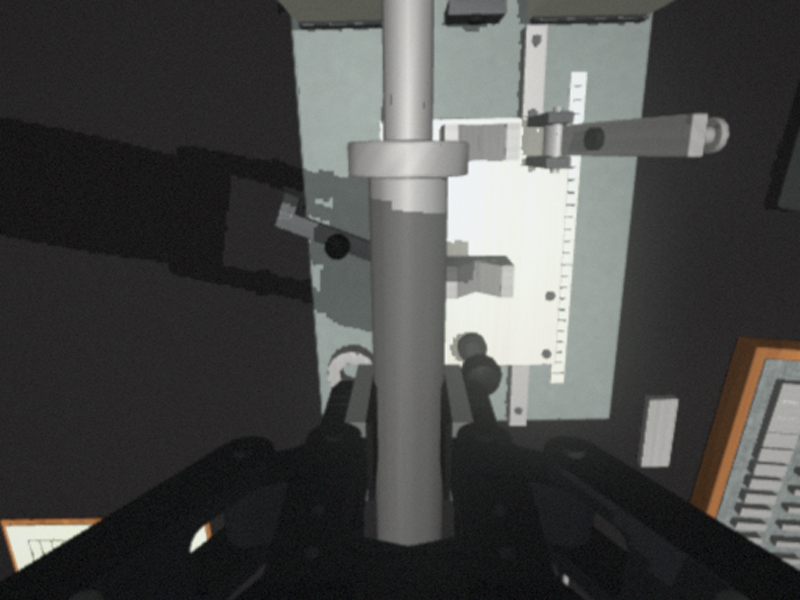

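The wrist view shows:
- **Handle knob:** at (482,375).
- **Strap:** open, from the hinge at (555,140) to the stud at (715,133).
- **Hook:** knob at (337,246).
- **Base:** near right corner at (610,418).
- **Shaft:** held parallel to the tool, with the collar towards the heads.

I'll enlarge the station for exact pixels.

```bash
python3 - <<'E'
from h import *
d=np.load("w2.npz");im=d["img"]
c=im[65:275,270:420];c=cv2.resize(c,None,fx=2.85,fy=2.85,interpolation=cv2.INTER_CUBIC)
c2=im[100:275,170:240];c2=cv2.resize(c2,None,fx=3.42,fy=3.42,interpolation=cv2.INTER_CUBIC)
c2=cv2.convertScaleAbs(c2,alpha=1.8)
H=max(c.shape[0],c2.shape[0]);o=np.zeros((H,c.shape[1]+c2.shape[1],3),np.uint8)
o[:c.shape[0],:c.shape[1]]=c;o[:c2.shape[0],c.shape[1]:]=c2
print(o.shape,c.shape)
cv2.imwrite("pics/w2c.png",o)
E
```

```text
(598, 667, 3) (598, 428, 3)
```

View pics/w2c.png

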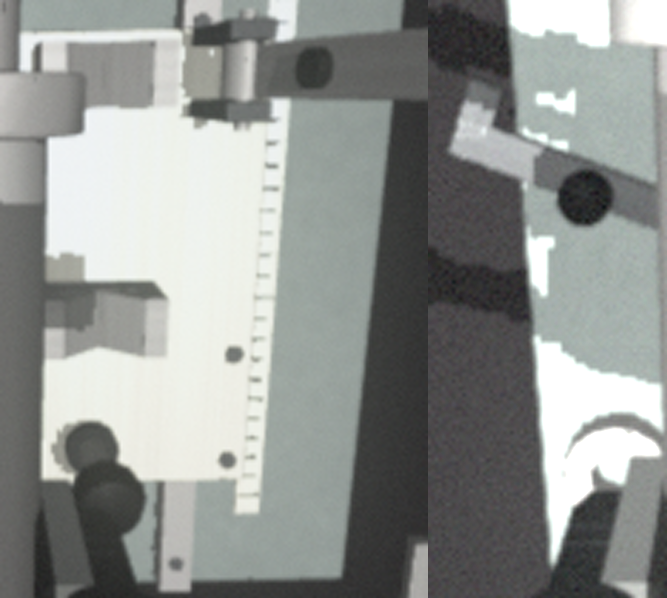

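```bash
cat > fit.py <<'E'
from h import *
from scipy.optimize import least_squares
d=np.load("w2.npz");c=cam("wrist",d["p"],d["q"])
L=lambda u,v:(270+u/2.85,65+v/2.85)
Rp=lambda u,v:(170+(u-428)/3.42,100+v/3.42)
# station/carriage points: (x,y,z,on_carriage),pixel,weights(u,v)
P=[((.135,-.2,.025,0),L(343,577),(1,1)),((.135,.02,.025,0),L(386,200),(1,0)),((-.135,0.06,.025,0),Rp(521,150),(1,0)),((-.135,-.06,.025,0),Rp(535,330),(1,0)),
((.025,-.036,.093,1),L(167,297),(1,1)),((.025,-.06,.093,1),L(167,356),(1,1)),((.016,-.06,.093,1),L(145,355),(1,1)),((-.016,-.06,.093,1),L(63,357),(1,1)),
((.025,.036,.093,1),L(183,107),(1,1)),((.016,.036,.093,1),L(153,107),(1,1)),((-.016,.036,.093,1),L(68,107),(1,1)),((0,-.112,.125,1),L(110,499),(1,1)),((.045,.048,.107,1),L(240,70),(0,1)),((.05,-.13,.057,1),L(180,480),(0,1))]
def world(x,q):
    X,Y,a,k=x;e=np.array([[np.cos(a),-np.sin(a)],[np.sin(a),np.cos(a)]])
    p=e@np.array([q[0],q[1]+(k if q[3] else 0)]);return np.array([X+p[0],Y+p[1],q[2]])
def res(x):
    return np.concatenate([(proj(c,world(x,q))[0]-px)*w for q,px,w in P])
if __name__=="__main__":
    s=least_squares(res,[.578,.093,.085,0],loss="soft_l1");x=s.x
    print(x);print(res(x).reshape(-1,2).round(1))
    cr=world(x,(0,0,.091,1));print("cradle",cr);np.save("fit.npy",x)
    # hook: knob top
    piv=world(x,(-.056,-.015,.116,1));kn=onz(c,Rp(585,197),.146);v=R.from_euler("z",-x[2]).apply(kn-piv);
    print("pivot",piv,"knob",kn,"rel",v,np.hypot(v[0],v[1]),"angle",np.arctan2(v[1],v[0])-np.arctan2(36,-10.5))
    st=c;hw=world(x,(.045,.048,.107,1))
    for th in (1.8,1.9,2.0):
        q=(.045-.101*np.cos(th)+.012*np.sin(th),.048,.107+.101*np.sin(th)+.012*np.cos(th),1);w=world(x,q);print(th,w,(proj(c,w)/.64).round())
    # shaft in hand
    k=.64;zs=d["p"][2]+.014
    for p in [(408.5,158),(408,540),(409,120)]: print("shaft",onz(c,np.array(p)*k,zs))
E
python3 fit.py
```

```text
[5.67796226e-01 9.37108251e-02 9.42327470e-02 3.93809890e-05]
[[-0.4  0.3]
 [ 2.7 -0. ]
 [-5.3 -0. ]
 [-2.7 -0. ]
 [ 1.1  0. ]
 [ 0.   0. ]
 [-0.2  0.5]
 [ 0.3  0.1]
 [-1.1 -0.6]
 [ 0.8 -0.5]
 [ 0.  -0.1]
 [ 0.5  4.6]
 [ 0.  -0.1]
 [ 0.  -0.1]]
cradle [0.56779252 0.09375003 0.091     ]
pivot [0.51345237 0.07354735 0.116     ] knob [0.47640784 0.07363158 0.146     ] rel [-0.03687225  0.0035695   0.03      ] 0.03704462482002779 angle 1.190495854238788
1.8 [0.64255632 0.14903006 0.20263219] [[695. 136.]]
1.9 [0.65188899 0.14991212 0.19869683] [[711. 136.]]
2.0 [0.66078391 0.1507528  0.19384528] [[724. 136.]]
shaft [0.5140625  0.13076071 0.31189226]
shaft [0.52345998 0.0157073  0.31189226]
shaft [0.5134497  0.13960251 0.31189226]
```

```bash
python3 - <<'E'
from h import *
from station import r
d=np.load("w2.npz");c=cam("wrist",d["p"],d["q"]);ey=np.array([-.0828,.9966,0])
for p,z,n in [((408,178),.327,62),((408,142),.327,70)]:
    P=onz(c,np.array(p)*.64,z);print(n,((P-d["p"])@ey)*1000-n)
s=r.read_state()
for z in (.20,.0767): print(delta(s,[.5679,.0922,z],down_yaw=1.665),s["tcp_pos"])
E
```

```text
62 5.526211146301492
70 5.1091170461271105
(array([2.90082456, 5.1312415 , 9.77774098]), array([ 0.00059195,  0.00057431, -0.01183571])) [0.5190856  0.05911921 0.29776339]
(array([ 2.90786245,  5.12390097, 22.10773678]), array([ 0.00059195,  0.00057431, -0.01183571])) [0.5190856  0.05911921 0.29776339]
```

Emit:
apply_moves:
  motion:
    - {"turn": [0, 0, -0.012], "offset": [1.5, 2.5, 0], "hand": 1.5}
    - {"turn": [0, 0, -0.012], "offset": [2.9, 5.1, 0], "hand": 1.5}
    - {"turn": [0, 0, -0.012], "offset": [2.9, 5.1, 4], "hand": 1.5}
    - {"turn": [0, 0, -0.012], "offset": [2.9, 5.1, 8], "hand": 1.5}
    - {"turn": [0, 0, -0.012], "offset": [2.9, 5.1, 12], "hand": 1.5}
    - {"turn": [0, 0, -0.012], "offset": [2.9, 5.1, 16], "hand": 1.5}
    - {"turn": [0, 0, -0.012], "offset": [2.9, 5.1, 16], "hand": 1.5}
    - {"turn": [0, 0, -0.012], "offset": [2.9, 5.1, 16], "hand": 1.5}
    - {"turn": [0, 0, -0.012], "offset": [2.9, 5.1, 16], "hand": 1.5}

```text
time_s: 5.65
tcp_pos: [0.5698, 0.0925, 0.1406]
orientation: [0.672, 0.74, 0.002, 0.002]
force: [1.1, -0.8, -3.2]
width: 0.203
grip_force: 79.1
```

```bash
python3 - <<'E'
from h import *
from station import r
s=r.read_state();print(s["force"],s["tcp_pos"],delta(s,[.5679,.0922,.0767],down_yaw=1.665))
f=r.grab_frame("wrist");np.savez("w3.npz",img=f["image"],p=s["tcp_pos"],q=s["orientation"])
a=f["image"];b=r.grab_frame("side")["image"];b=cv2.resize(b[110:240,190:320],(512,512),interpolation=cv2.INTER_CUBIC)
o=np.zeros((512,800,3),np.uint8);o[:384,:400]=a[:,56:456];o[:400,400:]=cv2.resize(b,(400,400));cv2.imwrite("pics/w3.png",o)
E
```

```text
[ 1.06290263 -0.7511854  -3.16631033] [0.56976828 0.09254246 0.14064606] (array([-0.01097967, -0.22426491,  6.39348529]), array([0.00547697, 0.00081017, 0.00174444]))
```

View pics/w3.png

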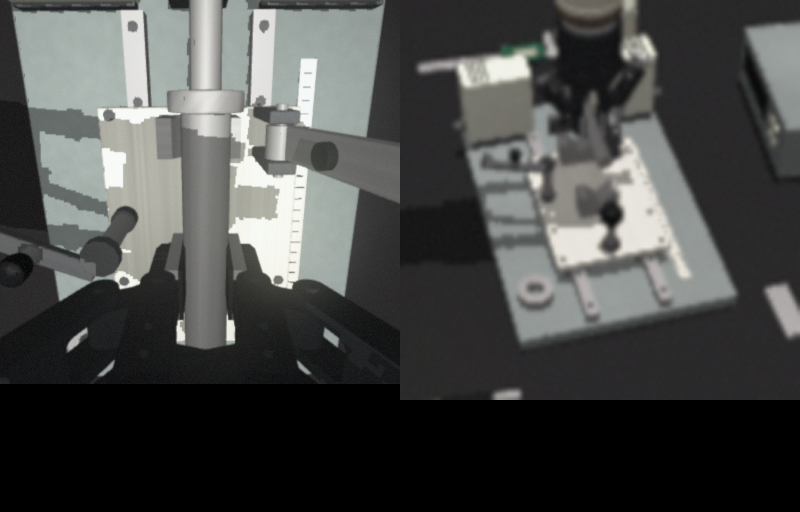

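The view shows the shaft directly above the grooves, with the collar (205,100) beyond the far block (edges at u=157 and 244). I'll check the lateral offset numerically.

```bash
python3 - <<'E'
from h import *
x=np.load("fit.npy")
d=np.load("w3.npz");c=cam("wrist",d["p"],d["q"]);g=cv2.cvtColor(d["img"],cv2.COLOR_BGR2GRAY)
for v in (122,130,140,150): print(v,g[v,205:306:2].tolist())
Rz=R.from_euler("z",-x[2])
cr=np.array([.56779252,.09375003,.091])
for p,z in [((157+56,150),.093),((244+56,150),.093),((205.5+56,140),.155),((206+56,104),.155),((205.5+56,310),.155),((124+56,214),.12)]:
    print(p,Rz.apply(onz(c,p,z)-cr).round(4))
print("tcp",Rz.apply(d["p"]-cr))
E
```

```text
122 [176, 175, 171, 153, 127, 125, 125, 126, 126, 125, 127, 104, 95, 97, 103, 98, 96, 126, 139, 143, 159, 170, 183, 190, 197, 207, 218, 222, 226, 221, 218, 207, 202, 196, 189, 180, 173, 165, 154, 146, 127, 197, 222, 223, 224, 222, 241, 247, 246, 248, 180]
130 [179, 177, 174, 164, 133, 133, 132, 134, 133, 131, 131, 112, 95, 98, 101, 101, 85, 98, 100, 102, 108, 117, 123, 127, 152, 206, 218, 223, 224, 221, 216, 205, 202, 194, 188, 181, 171, 163, 155, 145, 125, 203, 229, 229, 228, 228, 244, 247, 246, 238, 167]
140 [177, 177, 177, 169, 133, 128, 129, 130, 129, 129, 130, 116, 97, 99, 102, 101, 85, 98, 102, 105, 109, 114, 118, 120, 122, 127, 131, 134, 133, 131, 127, 123, 122, 121, 118, 116, 111, 107, 105, 101, 94, 128, 129, 189, 223, 223, 246, 246, 247, 246, 177]
150 [178, 180, 178, 176, 131, 127, 128, 127, 128, 126, 126, 121, 100, 99, 99, 103, 86, 98, 101, 104, 106, 115, 118, 119, 125, 128, 128, 133, 132, 129, 126, 125, 120, 118, 118, 115, 111, 110, 105, 102, 96, 127, 129, 131, 129, 133, 162, 168, 243, 237, 167]
(213, 150) [-0.0259  0.0408  0.002 ]
(300, 150) [0.026  0.0408 0.002 ]
(261.5, 140) [0.0026 0.0552 0.064 ]
(262, 104) [0.0028 0.069  0.064 ]
(261.5, 310) [ 0.0028 -0.0245  0.064 ]
(180, 214) [-0.0413  0.0103  0.029 ]
tcp [ 0.00185337 -0.00138812  0.04964606]
```

Emit:
apply_moves:
  motion:
    - {"turn": [0.005, 0, 0], "offset": [0, -0.24, 1], "hand": 1.5}
    - {"turn": [0.005, 0, 0], "offset": [0, -0.24, 3], "hand": 1.5}
    - {"turn": [0.005, 0, 0], "offset": [0, -0.24, 5], "hand": 1.5}
    - {"turn": [0.005, 0, 0], "offset": [0, -0.24, 5.6], "hand": 1.5}
    - {"turn": [0.005, 0, 0], "offset": [0, -0.24, 5.6], "hand": 1.5}
    - {"turn": [0.005, 0, 0], "offset": [0, -0.24, 5.6], "hand": 1.5}

```text
time_s: 6.35
tcp_pos: [0.5658, 0.0928, 0.0823]
orientation: [0.672, 0.741, -0.001, -0.001]
force: [-0.6, -0.4, -3.2]
width: 0.206
grip_force: 79.4
```

```bash
python3 - <<'E'
from h import *
from station import r
s=r.read_state();x=np.load("fit.npy");cr=np.array([.56779252,.09375003,.091])
print(s["force"],s["tcp_pos"],R.from_euler("z",-x[2]).apply(s["tcp_pos"]-cr),delta(s,[.5679,.0922,.0767],down_yaw=1.665))
E
```

```text
[-0.5778437  -0.36379637 -3.22823008] [0.56577079 0.09282192 0.08226301] [-0.00210009 -0.00073376 -0.00873699] (array([-0.08240677,  0.20791204,  0.55556801]), array([-0.00361976,  0.00019748,  0.00276259]))
```

Emit:
apply_moves:
  motion:
    - {"turn": [-0.002, 0, 0], "offset": [0, 0.12, 0.2], "hand": 1.5}
    - {"turn": [-0.002, 0, 0], "offset": [0, 0.12, 0.4], "hand": 1.5}
    - {"turn": [-0.002, 0, 0], "offset": [0, 0.12, 0.5], "hand": 1.5}
    - {"turn": [-0.002, 0, 0], "offset": [0, 0.12, 0.55], "hand": 1.5}
    - {"turn": [-0.002, 0, 0], "offset": [0, 0.12, 0.55], "hand": 1.5}

```text
time_s: 6.85
tcp_pos: [0.5667, 0.0929, 0.0773]
orientation: [0.672, 0.741, -0.001, -0.001]
force: [-3.9, -1.3, 7.0]
width: 0.205
grip_force: 80.6
```

```bash
python3 - <<'E'
from h import *
from station import r
x=np.load("fit.npy");cr=np.array([.56779252,.09375003,.091])
s=r.read_state();print(s["force"],s["torque"],R.from_euler("z",-x[2]).apply(s["tcp_pos"]-cr),delta(s,[.5679,.0922,.0767],down_yaw=1.665))
E
```

```text
[-3.91018614 -1.28831054  7.04132674] [0.02347061 0.65605375 0.02653413] [-0.00118386 -0.00071839 -0.01366966] (array([-0.08380767,  0.11440959,  0.06277539]), array([-0.00243081,  0.00023582,  0.00295629]))
```

Emit:
apply_moves:
  motion:
    - {"turn": [0, 0, 0], "offset": [0, -0.1, 0], "hand": 1.5}
    - {"turn": [0, 0, 0], "offset": [0, -0.15, 0.1], "hand": 1.5}
    - {"turn": [0, 0, 0], "offset": [0, -0.15, 0.15], "hand": 1.5}
    - {"turn": [0, 0, 0], "offset": [0, -0.15, 0.15], "hand": 1.5}

```text
time_s: 7.25
tcp_pos: [0.5662, 0.0929, 0.0768]
orientation: [0.672, 0.741, -0.0, 0.0]
force: [-3.7, -1.2, 10.9]
width: 0.206
grip_force: 81.1
```

```bash
python3 - <<'E'
from h import *
from station import r
x=np.load("fit.npy");cr=np.array([.56779252,.09375003,.091])
s=r.read_state();print(s["force"],s["torque"],R.from_euler("z",-x[2]).apply(s["tcp_pos"]-cr),delta(s,[.5679,.0922,.0767],down_yaw=1.665))
E
```

```text
[-3.74953559 -1.23723322 10.89574008] [0.07194823 0.71444687 0.1244613 ] [-0.00162406 -0.0007061  -0.01419349] (array([-0.08521285,  0.1582527 ,  0.01069287]), array([6.88249804e-05, 3.63787113e-04, 3.18368422e-03]))
```

Emit:
apply_moves:
  motion:
    - {"turn": [0, 0, 0], "offset": [0, 0, 0], "hand": 1.9}
    - {"turn": [0, 0, 0], "offset": [0, 0, 0], "hand": 2.1}
    - {"turn": [0, 0, 0], "offset": [0, 0, 0], "hand": 2.4}
    - {"turn": [0, 0, 0], "offset": [0, 0, 0], "hand": 3}
    - {"turn": [0, 0, 0], "offset": [0, 0, -0.1], "hand": 3.8}
    - {"turn": [0, 0, 0], "offset": [0, 0, -0.1], "hand": 3.8}
    - {"turn": [0, 0, 0], "offset": [0, 0, -0.1], "hand": 3.8}

```text
time_s: 7.95
tcp_pos: [0.5647, 0.0927, 0.0758]
orientation: [0.672, 0.741, -0.001, -0.001]
force: [-1.0, 0.4, 6.3]
width: 0.443
grip_force: 0.0
```

Emit:
apply_moves:
  motion:
    - {"turn": [0, 0, 0], "offset": [0, 0.2, -1], "hand": 3.8}
    - {"turn": [0, 0, 0], "offset": [0, 0.2, -3], "hand": 3.8}
    - {"turn": [0, 0, 0], "offset": [0, 0.2, -6], "hand": 3.8}
    - {"turn": [0, 0, 0], "offset": [0, 0.2, -10], "hand": 3.8}
    - {"turn": [0, 0, 0], "offset": [0, 0.2, -15], "hand": 2}
    - {"turn": [0, 0, 0], "offset": [0, 0.2, -20], "hand": 0}
    - {"turn": [0, 0, 0], "offset": [-5, 0.2, -20], "hand": 0}
    - {"turn": [0, 0, 0], "offset": [-5, 0.2, -20], "hand": 0}
    - {"turn": [0, 0, 0], "offset": [-5, 0.2, -20], "hand": 0}

```text
time_s: 8.85
tcp_pos: [0.5719, 0.0425, 0.2751]
orientation: [0.673, 0.74, -0.001, -0.001]
force: [-0.3, 0.5, -0.5]
width: -0.001
grip_force: 0.0
```

```bash
python3 - <<'E'
from h import *
from station import r
s=r.read_state();f=r.grab_frame("wrist");print(s["tcp_pos"],s["force"],s["width"])
np.savez("w4.npz",img=f["image"],p=s["tcp_pos"],q=s["orientation"])
cv2.imwrite("pics/w4.png",cv2.resize(f["image"],(800,600),interpolation=cv2.INTER_CUBIC))
E
```

```text
[0.57189906 0.04252788 0.27505647] [-0.26721282  0.53899493 -0.51686145] -0.000642471035604822
```

View pics/w4.png

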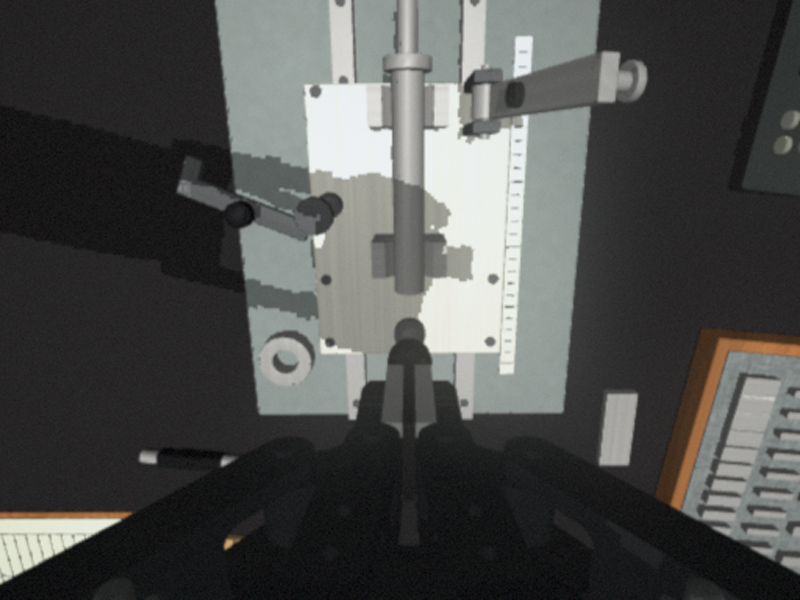

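The shaft lies in both blocks, with the collar (408,62) just past the far block, whose top starts at about v=85. The strap is open with its stud at (633,80). The hook knob is at (238,214).

```bash
python3 - <<'E'
from h import *
d=np.load("w4.npz");c=cam("wrist",d["p"],d["q"]);x=np.load("fit.npy");cr=np.array([.56779252,.09375003,.091]);Rz=R.from_euler("z",-x[2])
k=.64
for n,p,z in [("near blk +x edge",(447,268),.093),("near -x",(372,268),.093),("far -x",(369,125),.093),("far+x",(447,125),.093),("blk far top",(380,86),.093),("collar near",(408,71),.106),("collar far",(408,53),.106),("shaft back",(409,291),.091),("shaft c",(408,140),.101),("shaft c2",(408.5,270),.101),("hook knob",(239,214),.146),("hinge y",(482,100),.112),("stud",(635,80),.199),("handle",(409,352),.125)]:
    print(n,(Rz.apply(onz(c,np.array(p)*k,z)-cr)*1000).round(1))
for th in (1.85,1.9,1.95,2.0):
    w=cr+R.from_euler("z",x[2]).apply([.045-.101*np.cos(th)+.015*np.sin(th),.048,.016+.101*np.sin(th)+.015*np.cos(th)]);print(th,(proj(c,w)/k).round())
print(Rz.apply(d["p"]-cr),d["q"])
E
```

```text
near blk +x edge [ 25.1 -53.9   2. ]
near -x [-24.8 -54.    2. ]
far -x [-24.8  36.    2. ]
far+x [23. 36.  2.]
blk far top [-17.7  58.2   2. ]
collar near [-0.8 64.7 15. ]
collar far [-0.8 74.1 15. ]
shaft back [ -0.2 -70.4   0. ]
shaft c [-0.8 27.1 10. ]
shaft c2 [ -0.5 -53.4  10. ]
hook knob [-91.9 -11.7  55. ]
hinge y [41.3 48.7 21. ]
stud [ 91.   48.7 108. ]
handle [  -0.  -100.7   34. ]
1.85 [[626.  82.]]
1.9 [[635.  82.]]
1.95 [[644.  83.]]
2.0 [[651.  84.]]
[-0.00073134 -0.0513813   0.18405647] [ 0.67274374  0.73987288 -0.00131991 -0.00149559]
```

Emit:
apply_moves:
  motion:
    - {"turn": [0, 0, 0], "offset": [2, 4, 0], "hand": 0}
    - {"turn": [0, 0, 0], "offset": [5, 8, 0], "hand": 0}
    - {"turn": [0, 0, 0], "offset": [8, 12, 0], "hand": 0}
    - {"turn": [0, 0, 0], "offset": [9.9, 13.8, 0], "hand": 0}
    - {"turn": [0, 0, 0], "offset": [9.9, 13.8, 3], "hand": 0}
    - {"turn": [0, 0, 0], "offset": [9.9, 13.8, 7], "hand": 0}
    - {"turn": [0, 0, 0], "offset": [9.9, 13.8, 10], "hand": 0}
    - {"turn": [0, 0, 0], "offset": [9.9, 13.8, 10], "hand": 0}
    - {"turn": [0, 0, 0], "offset": [9.9, 13.8, 10], "hand": 0}

```text
time_s: 9.8
tcp_pos: [0.699, 0.156, 0.1745]
orientation: [0.672, 0.741, -0.002, -0.002]
force: [-0.4, 0.5, 0.2]
width: -0.001
grip_force: 0.0
```

```bash
cat > st.py <<'E'
from h import *
from station import r
x=np.load("fit.npy");cr=np.array([.56779252,.09375003,.0])
s=r.read_state();print("F",R.from_euler("z",-x[2]).apply(s["force"]).round(1),"tcp rel cradle mm",(R.from_euler("z",-x[2]).apply(s["tcp_pos"]-cr)*1000).round(1),"turn",delta(s,[0,0,0],down_yaw=1.665)[1].round(4),s["time_s"])
E
python3 st.py
```

```text
F [-0.3  0.5  0.2] tcp rel cradle mm [136.5  49.6 174.5] turn [-0.0049 -0.0002  0.0037] 9.8
```

Now I'll push the strap over, 11.7 cm towards the robot.

Emit:
apply_moves:
  motion:
    - {"turn": [0, 0, 0], "offset": [0, -1, 0], "hand": 0}
    - {"turn": [0, 0, 0], "offset": [0, -2, 0], "hand": 0}
    - {"turn": [0, 0, 0], "offset": [0, -3, 0], "hand": 0}
    - {"turn": [0, 0, 0], "offset": [0, -4, 0], "hand": 0}
    - {"turn": [0, 0, 0], "offset": [0, -5, 0], "hand": 0}
    - {"turn": [0, 0, 0], "offset": [0, -6, 0], "hand": 0}
    - {"turn": [0, 0, 0], "offset": [0, -7, 0], "hand": 0}
    - {"turn": [0, 0, 0], "offset": [0, -8, 0], "hand": 0}
    - {"turn": [0, 0, 0], "offset": [0, -9, 0], "hand": 0}
    - {"turn": [0, 0, 0], "offset": [0, -10, 0], "hand": 0}
    - {"turn": [0, 0, 0], "offset": [0, -11, 0], "hand": 0}
    - {"turn": [0, 0, 0], "offset": [0, -11.7, 0], "hand": 0}
    - {"turn": [0, 0, 0], "offset": [0, -11.7, 0], "hand": 0}
    - {"turn": [0, 0, 0], "offset": [0, -11.7, -3], "hand": 0}
    - {"turn": [0, 0, 0], "offset": [0, -11.7, -7], "hand": 0}
    - {"turn": [0, 0, 0], "offset": [-4, -12, -11], "hand": 0}
    - {"turn": [0, 0, 0], "offset": [-8, -14, -11], "hand": 0}
    - {"turn": [0, 0, 0], "offset": [-10, -16, -11], "hand": 0}
    - {"turn": [0, 0, 0], "offset": [-10, -16, -11], "hand": 0}
    - {"turn": [0, 0, 0], "offset": [-10, -16, -11], "hand": 0}

```text
time_s: 11.8
tcp_pos: [0.551, 0.04, 0.2863]
orientation: [0.672, 0.74, -0.0, -0.0]
force: [0.7, -0.3, -0.1]
width: 0.0
grip_force: 0.0
```

```bash
python3 st.py; python3 - <<'E'
from h import *
from station import r
s=r.read_state();f=r.grab_frame("wrist")
np.savez("w5.npz",img=f["image"],p=s["tcp_pos"],q=s["orientation"])
cv2.imwrite("pics/w5.png",cv2.resize(f["image"],(800,600),interpolation=cv2.INTER_CUBIC))
E
```

```text
F [ 0.6 -0.4 -0.1] tcp rel cradle mm [-21.8 -51.9 286.3] turn [-0.0011 -0.0001  0.0018] 11.8
```

View pics/w5.png

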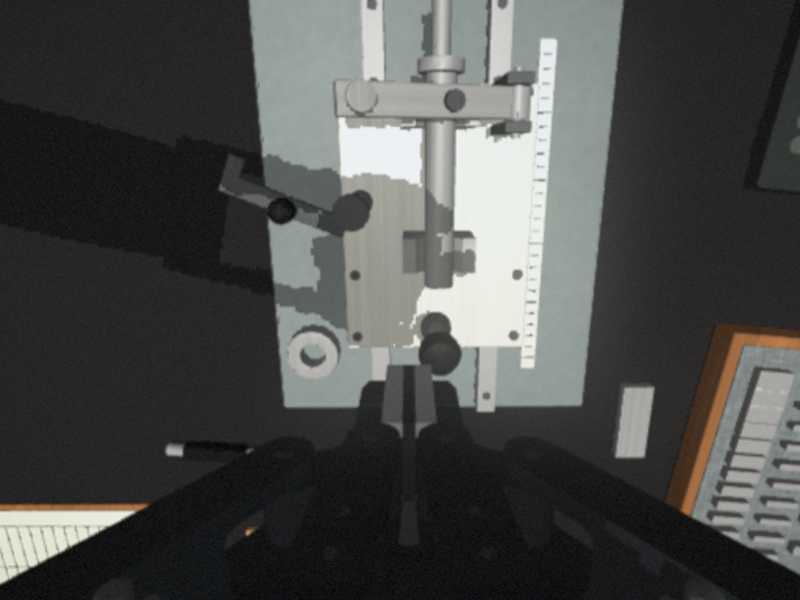

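The strap is down across the shaft with its stud at (361,97). The hook knob is at (281,210) and the handle at (440,352).

```bash
python3 - <<'E'
from h import *
d=np.load("w5.npz");c=cam("wrist",d["p"],d["q"]);x=np.load("fit.npy");cr=np.array([.56779252,.09375003,.0]);Rz=R.from_euler("z",-x[2])
for n,p,z in [("stud",(361,96),.129),("knob",(281,210),.146),("handle",(440,353),.125),("claw tip",(236,158),.122),("claw2",(222,190),.122),("post",(352,210),.128),("collar near",(441,73),.106)]:
    print(n,(Rz.apply(onz(c,np.array(p)*.64,z)-cr)*1000).round(1))
for a in np.arange(1.19,-.06,-.2):
    print(round(a,2),(np.array([-56,-15])+R.from_euler("z",a).apply([-10.5,36,0])[:2]).round(1))
E
```

```text
stud [-47.7  49.7 129. ]
knob [-92.5 -11.5 146. ]
handle [  -0.3 -106.7  125. ]
claw tip [-123.    16.1  122. ]
claw2 [-133.3   -2.5  122. ]
post [-54.8 -13.5 128. ]
collar near [ -2.   64.6 106. ]
1.19 [-93.3 -11.4]
0.99 [-91.9  -4. ]
0.79 [-89.    2.9]
0.59 [-84.8   9.1]
0.39 [-79.4  14.3]
0.19 [-73.1  18.4]
-0.01 [-66.1  21.1]
```

Emit:
apply_moves:
  motion:
    - {"turn": [0, 0, 0], "offset": [0.5, -4, 0], "hand": 0}
    - {"turn": [0, 0, 0], "offset": [0.5, -7.6, 3], "hand": 0}
    - {"turn": [0, 0, 0], "offset": [0.5, -7.6, 7], "hand": 0}
    - {"turn": [0, 0, 0], "offset": [0.5, -7.6, 11], "hand": 0}
    - {"turn": [0, 0, 0], "offset": [0.5, -7.6, 14], "hand": 0}
    - {"turn": [0, 0, 0], "offset": [0.5, -7.6, 15.6], "hand": 0}
    - {"turn": [0, 0, 0], "offset": [0.5, -7.6, 15.6], "hand": 0}
    - {"turn": [0, 0, 0], "offset": [0.5, -7.6, 15.6], "hand": 0}

```text
time_s: 12.65
tcp_pos: [0.4746, 0.0384, 0.1302]
orientation: [0.672, 0.741, -0.001, -0.001]
force: [-0.6, 0.6, 0.6]
width: -0.002
grip_force: 0.0
```

```bash
python3 st.py; python3 - <<'E'
from h import *
from station import r
s=r.read_state();f=r.grab_frame("wrist")
np.savez("w6.npz",img=f["image"],p=s["tcp_pos"],q=s["orientation"])
g=r.grab_frame("scene")["image"][120:220,220:360]
o=np.zeros((600,800,3),np.uint8);o[:384,:512]=f["image"];o[384:584,:280]=cv2.resize(g,(280,200),interpolation=cv2.INTER_CUBIC);cv2.imwrite("pics/w6.png",o)
E
```

```text
F [-0.6  0.7  0.6] tcp rel cradle mm [-98.  -46.4 130.2] turn [-0.0024 -0.      0.004 ] 12.65
```

View pics/w6.png

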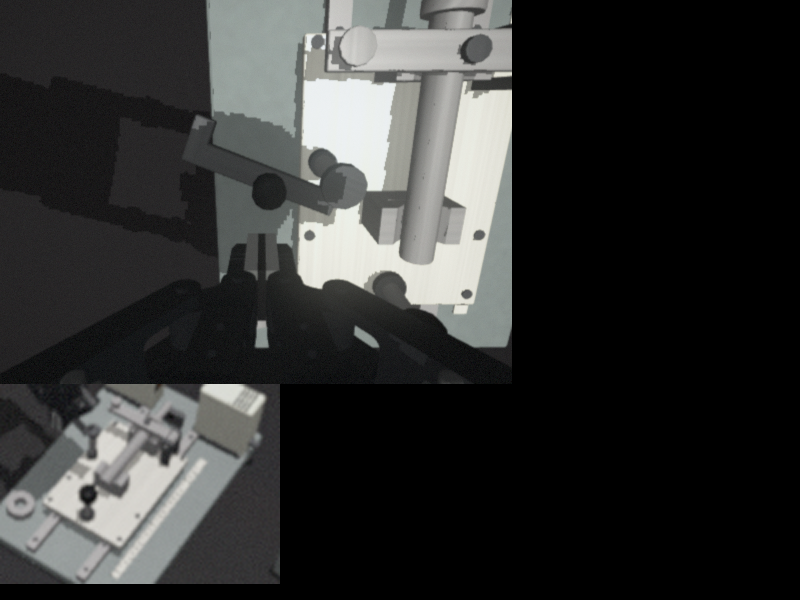

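The strap's stud is at (358,46), the hook knob at (269,191), and the finger tips at (262,240) are just behind the knob. That was my tenth picture, so the rest goes by numbers.

```bash
python3 - <<'E'
from h import *
d=np.load("w6.npz");c=cam("wrist",d["p"],d["q"]);x=np.load("fit.npy");cr=np.array([.56779252,.09375003,.0]);Rz=R.from_euler("z",-x[2])
for n,p,z in [("stud",(357.5,46.5),.129),("strap nose z",(328,50),.114),("knob",(269,191),.146)]:
    print(n,(Rz.apply(onz(c,np.array(p),z)-cr)*1000).round(1))
for th in (0,.1,.2,.3):
    w=cr+R.from_euler("z",x[2]).apply([.045-.101*np.cos(th)+.022*np.sin(th),.048,.107+.101*np.sin(th)+.022*np.cos(th)]);n=cr+R.from_euler("z",x[2]).apply([.045-.111*np.cos(th)+.007*np.sin(th),.048,.107+.111*np.sin(th)+.007*np.cos(th)]);print(th,proj(c,w).round(),proj(c,n).round())
d=np.load("w5.npz");c=cam("wrist",d["p"],d["q"])
for th in (0,.1,.2,.3,.4): 
    w=cr+R.from_euler("z",x[2]).apply([.045-.101*np.cos(th)+.022*np.sin(th),.048,.107+.101*np.sin(th)+.022*np.cos(th)]);print("w5",th,(proj(c,w)/.64).round())
E
```

```text
stud [-57.8  46.6 129. ]
strap nose z [-67.1  47.1 114. ]
knob [-94.  -10.6 146. ]
0 [[362.  43.]] [[330.  48.]]
0.1 [[377.  39.]] [[339.  44.]]
0.2 [[397.  34.]] [[351.  40.]]
0.3 [[423.  29.]] [[369.  35.]]
w5 0 [[346.  99.]]
w5 0.1 [[349.  97.]]
w5 0.2 [[354.  96.]]
w5 0.3 [[361.  94.]]
w5 0.4 [[371.  92.]]
```

The strap is level now. Next is the hook, first push.

Emit:
apply_moves:
  motion:
    - {"turn": [0, 0, 0], "offset": [0.6, 0, 0], "hand": 0}
    - {"turn": [0, 0, 0], "offset": [1.2, 0, 0], "hand": 0}
    - {"turn": [0, 0, 0], "offset": [1.7, 0, 0], "hand": 0}
    - {"turn": [0, 0, 0], "offset": [2.1, 0, 0], "hand": 0}
    - {"turn": [0, 0, 0], "offset": [2.5, 0, 0], "hand": 0}
    - {"turn": [0, 0, 0], "offset": [2.9, 0, 0], "hand": 0}
    - {"turn": [0, 0, 0], "offset": [3.3, 0, 0], "hand": 0}
    - {"turn": [0, 0, 0], "offset": [3.6, 0, 0], "hand": 0}
    - {"turn": [0, 0, 0], "offset": [3.8, 0, 0], "hand": 0}
    - {"turn": [0, 0, 0], "offset": [3.8, 0, 0], "hand": 0}

```text
time_s: 13.75
tcp_pos: [0.4697, 0.076, 0.1293]
orientation: [0.672, 0.741, -0.001, -0.002]
force: [0.5, 0.2, 0.2]
width: 0.004
grip_force: 0.1
```

```bash
python3 st.py; cat > look.py <<'E'
from h import *
from station import r
x=np.load("fit.npy");cr=np.array([.56779252,.09375003,.0])
s=r.read_state();f=r.grab_frame("wrist")["image"];c=cam("wrist",s["tcp_pos"],s["orientation"])
np.savez("wl.npz",img=f,p=s["tcp_pos"],q=s["orientation"])
g=cv2.cvtColor(f,cv2.COLOR_BGR2GRAY).astype(float)
# rectify the knob-top plane (z=.146) onto station axes, 0.5 mm/px, and search black 15 mm disc on brighter ring along its circle
xs=np.arange(-110,-45,.5);ys=np.arange(-20,40,.5);X,Y=np.meshgrid(xs,ys)
def rect(z):
    P=R.from_euler("z",x[2]).apply(np.c_[X.ravel()/1e3,Y.ravel()/1e3,np.full(X.size,z)])+cr
    uv=proj(c,P).astype(np.float32);return cv2.remap(g.astype(np.float32),uv[:,0].reshape(X.shape),uv[:,1].reshape(X.shape),cv2.INTER_LINEAR)
T=rect(.146);out=[]
for a in np.arange(-.1,1.4,.02):
    k=np.array([-56,-15])+R.from_euler("z",a).apply([-10.5,36,0])[:2]
    D=np.hypot(X-k[0],Y-k[1]);out.append((T[D<7].mean()-0*T[(D>8.5)&(D<11)].mean(),T[(D>8.5)&(D<11)].mean(),a))
o=sorted(out)[:4];print("darkest disc:",[(round(a,2),round(m),round(n)) for m,n,a in o])
E
python3 look.py
```

```text
F [0.5 0.1 0.2] tcp rel cradle mm [-99.3  -8.4 129.3] turn [-0.0039 -0.0006  0.0032] 13.75
darkest disc: [(np.float64(1.38), 32, 43), (np.float64(1.36), 33, 43), (np.float64(1.34), 34, 42), (np.float64(1.32), 36, 42)]
```

```bash
cat >> look.py <<'E'
print([(round(a,2),int(m),int(n)) for m,n,a in out[::2]])
E
python3 look.py
```

```text
darkest disc: [(np.float64(1.38), 32, 43), (np.float64(1.36), 33, 42), (np.float64(1.34), 34, 42), (np.float64(1.32), 36, 42)]
[(np.float64(-0.1), 228, 202), (np.float64(-0.06), 214, 196), (np.float64(-0.02), 198, 191), (np.float64(0.02), 180, 186), (np.float64(0.06), 161, 182), (np.float64(0.1), 143, 183), (np.float64(0.14), 125, 177), (np.float64(0.18), 111, 159), (np.float64(0.22), 103, 142), (np.float64(0.26), 96, 126), (np.float64(0.3), 90, 107), (np.float64(0.34), 84, 91), (np.float64(0.38), 78, 80), (np.float64(0.42), 71, 75), (np.float64(0.46), 63, 72), (np.float64(0.5), 55, 69), (np.float64(0.54), 48, 71), (np.float64(0.58), 42, 73), (np.float64(0.62), 40, 73), (np.float64(0.66), 40, 68), (np.float64(0.7), 42, 62), (np.float64(0.74), 45, 60), (np.float64(0.78), 47, 58), (np.float64(0.82), 50, 57), (np.float64(0.86), 53, 58), (np.float64(0.9), 53, 58), (np.float64(0.94), 53, 59), (np.float64(0.98), 53, 60), (np.float64(1.02), 52, 59), (np.float64(1.06), 51, 55), (np.float64(1.1), 49, 51), (np.float64(1.14), 47, 45), (np.float64(1.18), 45, 43), (np.float64(1.22), 42, 42), (np.float64(1.26), 39, 42), (np.float64(1.3), 37, 42), (np.float64(1.34), 34, 42), (np.float64(1.38), 31, 42)]
```

Emit:
apply_moves:
  motion:
    - {"turn": [0, 0, 0], "offset": [-0.5, -0.3, 0], "hand": 0}
    - {"turn": [0, 0, 0], "offset": [-0.5, -2.4, 0], "hand": 0}
    - {"turn": [0, 0, 0], "offset": [1.2, -2.4, 0], "hand": 0}
    - {"turn": [0, 0, 0], "offset": [2.4, -2.4, 0], "hand": 0}
    - {"turn": [0, 0, 0], "offset": [2.4, -1.8, 0], "hand": 0}
    - {"turn": [0, 0, 0], "offset": [2.4, -1.3, 0], "hand": 0}
    - {"turn": [0, 0, 0], "offset": [2.4, -0.8, 0], "hand": 0}
    - {"turn": [0, 0, 0], "offset": [2.4, -0.4, 0], "hand": 0}
    - {"turn": [0, 0, 0], "offset": [2.4, 0, 0], "hand": 0}
    - {"turn": [0, 0, 0], "offset": [2.4, 0.3, 0], "hand": 0}
    - {"turn": [0, 0, 0], "offset": [2.4, 0.6, 0], "hand": 0}
    - {"turn": [0, 0, 0], "offset": [2.4, 0.9, 0], "hand": 0}
    - {"turn": [0, 0, 0], "offset": [2.4, 0.9, 0], "hand": 0}

```text
time_s: 15.15
tcp_pos: [0.4769, 0.1007, 0.1293]
orientation: [0.672, 0.74, -0.001, -0.002]
force: [-3.0, 2.4, 0.4]
width: -0.001
grip_force: 1.7
```

```bash
python3 st.py; python3 look.py
```

```text
F [-2.7  2.7  0.4] tcp rel cradle mm [-89.9  15.5 129.3] turn [-0.0044 -0.0014  0.0026] 15.15
darkest disc: [(np.float64(1.0), 28, 35), (np.float64(0.98), 28, 35), (np.float64(0.96), 28, 34), (np.float64(0.94), 28, 32)]
[(np.float64(-0.1), 202, 175), (np.float64(-0.06), 180, 165), (np.float64(-0.02), 157, 153), (np.float64(0.02), 132, 143), (np.float64(0.06), 108, 132), (np.float64(0.1), 85, 122), (np.float64(0.14), 67, 112), (np.float64(0.18), 59, 101), (np.float64(0.22), 55, 80), (np.float64(0.26), 52, 64), (np.float64(0.3), 50, 60), (np.float64(0.34), 49, 55), (np.float64(0.38), 49, 49), (np.float64(0.42), 50, 47), (np.float64(0.46), 49, 47), (np.float64(0.5), 47, 46), (np.float64(0.54), 44, 44), (np.float64(0.58), 42, 42), (np.float64(0.62), 39, 41), (np.float64(0.66), 36, 39), (np.float64(0.7), 33, 38), (np.float64(0.74), 31, 36), (np.float64(0.78), 30, 33), (np.float64(0.82), 29, 31), (np.float64(0.86), 28, 29), (np.float64(0.9), 28, 28), (np.float64(0.94), 28, 31), (np.float64(0.98), 27, 35), (np.float64(1.02), 28, 35), (np.float64(1.06), 30, 36), (np.float64(1.1), 34, 37), (np.float64(1.14), 38, 38), (np.float64(1.18), 43, 35), (np.float64(1.22), 48, 30), (np.float64(1.26), 53, 27), (np.float64(1.3), 58, 26), (np.float64(1.34), 63, 26), (np.float64(1.38), 65, 27)]
```

Emit:
apply_moves:
  motion:
    - {"turn": [0, 0, 0], "offset": [0, 0.2, 0], "hand": 0}
    - {"turn": [0, 0, 0], "offset": [0, 0.4, 0], "hand": 0}
    - {"turn": [0, 0, 0], "offset": [0, 0.6, 0], "hand": 0}
    - {"turn": [0, 0, 0], "offset": [0, 0.6, 0], "hand": 0}

```text
time_s: 15.6
tcp_pos: [0.4802, 0.1011, 0.1289]
orientation: [0.672, 0.741, -0.004, -0.004]
force: [-10.7, 2.0, 7.7]
width: -0.001
grip_force: 5.7
```

```bash
python3 st.py; python3 look.py|cut -c1-900
```

```text
F [-10.5   3.    7.7] tcp rel cradle mm [-86.5  15.5 128.9] turn [-0.0104 -0.001   0.003 ] 15.6
darkest disc: [(np.float64(1.06), 25, 38), (np.float64(1.08), 25, 39), (np.float64(1.04), 25, 37), (np.float64(1.1), 25, 40)]
[(np.float64(-0.1), 174, 155), (np.float64(-0.06), 151, 145), (np.float64(-0.02), 126, 134), (np.float64(0.02), 101, 125), (np.float64(0.06), 80, 117), (np.float64(0.1), 63, 108), (np.float64(0.14), 56, 97), (np.float64(0.18), 54, 78), (np.float64(0.22), 54, 61), (np.float64(0.26), 53, 54), (np.float64(0.3), 54, 50), (np.float64(0.34), 54, 51), (np.float64(0.38), 52, 51), (np.float64(0.42), 50, 47), (np.float64(0.46), 50, 46), (np.float64(0.5), 48, 45), (np.float64(0.54), 45, 43), (np.float64(0.58), 42, 42), (np.float64(0.62), 38, 41), (np.float64(0.66), 34, 39), (np.float64(0.7), 32, 37), (np.float64(0.74), 30, 35), (np.float64(0.78), 29, 32), (np.float64(0.82), 28, 30), (np.float64(0.86), 27, 28), (np.float64(0.9), 27, 28), (np.float64(0.94), 26, 29), (np.float64(0.98), 25, 32), (np.float64(1.02), 25, 34), (np.float64(1.06), 25, 37), (np.float64(1.1), 25, 39), (np.float64(1.14), 26, 41
```

Emit:
apply_moves:
  motion:
    - {"turn": [0, 0, 0], "offset": [0, -1, 0], "hand": 0}
    - {"turn": [0, 0, 0], "offset": [0, -2, 0], "hand": 0}
    - {"turn": [0, 0, 0], "offset": [0, -2, -3], "hand": 0}
    - {"turn": [0, 0, 0], "offset": [0, -2, -6], "hand": 0}
    - {"turn": [0, 0, 0], "offset": [-4, 2, -8], "hand": 0}
    - {"turn": [0, 0, 0], "offset": [-6.5, 3, -8], "hand": 0}
    - {"turn": [0, 0, 0], "offset": [-6.5, 3, -8], "hand": 0}
    - {"turn": [0, 0, 0], "offset": [-6.5, 3, -8], "hand": 0}

```text
time_s: 16.45
tcp_pos: [0.519, 0.0385, 0.2093]
orientation: [0.673, 0.74, -0.001, -0.001]
force: [-0.7, 0.7, 0.7]
width: -0.002
grip_force: 0.0
```

```bash
python3 st.py; python3 look.py; cat > look2.py <<'E'
from h import *
from scipy.ndimage import label,center_of_mass
d=np.load("wl.npz");x=np.load("fit.npy");cr=np.array([.56779252,.09375003,.0]);c=cam("wrist",d["p"],d["q"])
g=cv2.cvtColor(d["img"],cv2.COLOR_BGR2GRAY).astype(np.float32)
xs=np.arange(-100,-30,.5);ys=np.arange(-30,70,.5);X,Y=np.meshgrid(xs,ys)
def rect(z):
    P=R.from_euler("z",x[2]).apply(np.c_[X.ravel()/1e3,Y.ravel()/1e3,np.full(X.size,z)])+cr
    uv=proj(c,P).astype(np.float32);return cv2.remap(g,uv[:,0].reshape(X.shape),uv[:,1].reshape(X.shape),cv2.INTER_LINEAR)
T=rect(.146)
for th in (25,30,35,40): 
    L,n=label(T<th)
    for i in range(1,n+1):
        A=(L==i).sum()/4
        if A>80: m=center_of_mass(L==i);print("thr",th,"area mm2",A,"centre",xs[int(m[1])],ys[int(m[0])])
S=rect(.122)
for yy in range(10,66,6): print(yy,[int(v) for v in S[int((yy+30)*2),20:130:5]])
E
python3 look2.py
```

```text
F [-0.7  0.8  0.7] tcp rel cradle mm [-53.8 -50.4 209.3] turn [-0.0031  0.      0.0011] 16.45
darkest disc: [(np.float64(0.7), 97, 119), (np.float64(0.68), 97, 121), (np.float64(0.66), 98, 121), (np.float64(0.72), 98, 117)]
[(np.float64(-0.1), 141, 163), (np.float64(-0.06), 127, 161), (np.float64(-0.02), 117, 156), (np.float64(0.02), 115, 147), (np.float64(0.06), 120, 136), (np.float64(0.1), 125, 121), (np.float64(0.14), 130, 115), (np.float64(0.18), 135, 114), (np.float64(0.22), 140, 113), (np.float64(0.26), 144, 112), (np.float64(0.3), 145, 111), (np.float64(0.34), 145, 111), (np.float64(0.38), 140, 112), (np.float64(0.42), 134, 115), (np.float64(0.46), 128, 117), (np.float64(0.5), 121, 118), (np.float64(0.54), 114, 118), (np.float64(0.58), 107, 118), (np.float64(0.62), 101, 119), (np.float64(0.66), 97, 120), (np.float64(0.7), 97, 119), (np.float64(0.74), 99, 114), (np.float64(0.78), 105, 111), (np.float64(0.82), 110, 112), (np.float64(0.86), 117, 114), (np.float64(0.9), 123, 116), (np.float64(0.94), 129, 117), (np.float64(0.98), 135, 119), (np.float64(1.02), 140, 121), (np.float64
[... 803 characters left out ...]
, 219, 219, 219]
34 [160, 160, 161, 160, 158, 160, 162, 106, 109, 110, 150, 218, 222, 222, 222, 219, 196, 218, 218, 218, 216, 216]
40 [161, 159, 160, 162, 161, 160, 162, 102, 136, 143, 144, 117, 139, 183, 146, 111, 200, 200, 201, 194, 198, 202]
46 [163, 162, 163, 163, 163, 163, 161, 107, 125, 133, 132, 119, 115, 114, 115, 115, 220, 224, 223, 193, 160, 161]
52 [161, 161, 160, 161, 164, 162, 163, 164, 166, 165, 163, 162, 162, 161, 161, 221, 220, 213, 221, 186, 160, 160]
58 [162, 162, 161, 164, 162, 161, 160, 160, 163, 162, 162, 161, 161, 161, 151, 219, 175, 138, 218, 181, 160, 160]
64 [158, 158, 158, 160, 164, 166, 163, 163, 162, 162, 162, 161, 160, 162, 161, 218, 219, 219, 219, 184, 158, 157]
```

```bash
cat > carr.py <<'E'
from h import *
from station import r
import sys
x=np.load("fit.npy");cr=np.array([.56779252,.09375003,.0])
W=lambda q:R.from_euler("z",x[2]).apply(np.array(q)/1e3)+cr
def carr(n="scene"):
    """carriage shift (mm, station y) since the start, from tracking patches around handle and near block"""
    a=cv2.imread(n+"0_raw.png");b=r.grab_frame(n)["image"];cv2.imwrite(n+"_now.png",b);c=cam(n);res=[]
    for q,h in [((0,-112,111),11),((0,-90,57),14)]:
        p=proj(c,W(q))[0];e=proj(c,W((q[0],q[1]+10,q[2])))[0]-p;u,v=p.round().astype(int)
        t=a[v-h:v+h+1,u-h:u+h+1];m=30;s=b[v-h-m:v+h+m+1,u-h-m:u+h+m+1]
        M=cv2.matchTemplate(s,t,cv2.TM_CCOEFF_NORMED)
        ks=np.arange(-30,75,.5);sc=[cv2.getRectSubPix(M,(1,1),(float(m+e[0]*k/10),float(m+e[1]*k/10)))[0,0] if all(0<m+e[i]*k/10<2*m for i in(0,1)) else -1 for k in ks]
        i=int(np.argmax(sc));_,mx,_,l=cv2.minMaxLoc(M);res.append((ks[i],round(float(sc[i]),2),"free",(l[0]-m,l[1]-m),round(mx,2),"e",e.round(1).tolist()))
    return res
if __name__=="__main__":
    for n in("scene","side"): print(n,carr(n))
E
python3 carr.py
```

```text
scene [(np.float64(-15.5), 0.9, 'free', (-3, 4), 0.92, 'e', [2.0, -2.3]), (np.float64(-16.0), 0.94, 'free', (-3, 4), 0.95, 'e', [1.9, -2.2])]
side [(np.float64(-15.5), 0.94, 'free', (1, 3), 0.95, 'e', [-0.7, -1.9]), (np.float64(-16.0), 0.94, 'free', (1, 3), 0.94, 'e', [-0.7, -1.9])]
```

The carriage was nudged 16 mm away from the heads, which does no harm. Allowing for that, the knob lies about 0.03 rad from home. I'll check the hook angle from the arm's left edge and verify the strap's stud.

```bash
cat >> look2.py <<'E'
print("edge")
yy=np.arange(12,46,1.0);ex=[]
for y in yy:
    l=S[int((y+30)*2),35:75];gr=-np.gradient(l);i=int(np.argmax(gr));ex.append(xs[35+i])
m=np.abs(ex-np.median(ex))<3;p=np.polyfit(yy[m],np.array(ex)[m],1);print("left edge slope",p, "hook angle est",-p[0],np.array(ex).tolist())
E
python3 look2.py|sed -n '/edge/,$p'; python3 - <<'E'
from h import *
d=np.load("wl.npz");x=np.load("fit.npy");cr=np.array([.56779252,.09375003,.0]);c=cam("wrist",d["p"],d["q"])
W=lambda q:R.from_euler("z",x[2]).apply(np.array(q)/1e3)+cr
# compare stud/strap position: track w6 stud appearance
e=np.load("w6.npz");c6=cam("wrist",e["p"],e["q"])
def rect(img,c,dy,z,xs,ys):
    X,Y=np.meshgrid(xs,ys);uv=proj(c,R.from_euler("z",x[2]).apply(np.c_[X.ravel(),Y.ravel()+dy,np.full(X.size,z)]/1e3)+cr).astype(np.float32)
    return cv2.remap(img,uv[:,0].reshape(X.shape),uv[:,1].reshape(X.shape),cv2.INTER_LINEAR)
for z,n,rx,ry in [(129,"stud",(-70,-40),(36,60)),(114,"strap screw",(-15,15),(36,60)),(91,"block",(-28,28),(-75,-30))]:
    a=rect(e["img"],c6,0,z,np.arange(rx[0],rx[1],.5),np.arange(ry[0],ry[1],.5))
    b=rect(d["img"],c,-16,z,np.arange(rx[0]-8,rx[1]+8,.5),np.arange(ry[0]-8,ry[1]+8,.5))
    M=cv2.matchTemplate(b,a,cv2.TM_CCOEFF_NORMED);_,mx,_,l=cv2.minMaxLoc(M);print(n,"shift mm",l[0]/2-8,l[1]/2-8,round(mx,2))
E
```

```text
edge
left edge slope [-7.68716578e-03 -7.33831328e+01] hook angle est 0.007687165775401449 [-78.5, -73.5, -73.5, -73.5, -73.5, -73.5, -73.5, -73.5, -73.5, -73.5, -73.5, -73.5, -74.0, -74.0, -73.5, -73.5, -73.5, -74.0, -73.5, -73.5, -73.5, -73.5, -73.5, -73.5, -73.5, -73.5, -73.5, -74.0, -73.5, -73.5, -73.5, -74.0, -74.0, -74.0]
stud shift mm 0.0 2.5 0.28
strap screw shift mm -0.5 1.0 0.73
block shift mm 0.0 2.0 0.87
```

The hook is home (about 0.01 rad). Next I go behind the handle.

Emit:
apply_moves:
  motion:
    - {"turn": [0, 0, 0], "offset": [-4, 2, 0], "hand": 0}
    - {"turn": [0, 0, 0], "offset": [-8, 4, 0], "hand": 0}
    - {"turn": [0, 0, 0], "offset": [-12.5, 5.4, 0], "hand": 0}
    - {"turn": [0, 0, 0], "offset": [-12.5, 5.4, 0], "hand": 0}
    - {"turn": [0, 0, 0], "offset": [-12.5, 5.4, 4], "hand": 0}
    - {"turn": [0, 0, 0], "offset": [-12.5, 5.4, 8], "hand": 0}
    - {"turn": [0, 0, 0], "offset": [-12.5, 5.4, 10.5], "hand": 0}
    - {"turn": [0, 0, 0], "offset": [-12.5, 5.4, 10.5], "hand": 0}
    - {"turn": [0, 0, 0], "offset": [-12.5, 5.4, 10.5], "hand": 0}

```text
time_s: 17.5
tcp_pos: [0.5845, -0.079, 0.1048]
orientation: [0.672, 0.741, -0.001, -0.001]
force: [0.2, -0.2, 0.8]
width: -0.0
grip_force: 0.0
```

```bash
python3 st.py; python3 carr.py
```

```text
F [ 0.2 -0.2  0.8] tcp rel cradle mm [   0.4 -173.6  104.8] turn [-0.0033 -0.0002  0.0039] 17.5
scene [(np.float64(72.0), 0.39, 'free', (15, -14), 0.55, 'e', [2.0, -2.3]), (np.float64(74.5), 0.53, 'free', (16, -16), 0.59, 'e', [1.9, -2.2])]
side [(np.float64(-21.0), 0.37, 'free', (-23, -1), 0.5, 'e', [-0.7, -1.9]), (np.float64(-21.5), 0.48, 'free', (2, 4), 0.49, 'e', [-0.7, -1.9])]
```

Emit:
apply_moves:
  motion:
    - {"turn": [0, 0, 0], "offset": [0.6, 0, 0], "hand": 0}
    - {"turn": [0, 0, 0], "offset": [1.2, 0, 0], "hand": 0}
    - {"turn": [0, 0, 0], "offset": [1.7, 0, 0], "hand": 0}
    - {"turn": [0, 0, 0], "offset": [2.2, 0, 0], "hand": 0}
    - {"turn": [0, 0, 0], "offset": [2.7, 0, 0], "hand": 0}
    - {"turn": [0, 0, 0], "offset": [3.2, 0, 0], "hand": 0}
    - {"turn": [0, 0, 0], "offset": [3.8, 0, 0], "hand": 0}
    - {"turn": [0, 0, 0], "offset": [4.4, 0, 0], "hand": 0}
    - {"turn": [0, 0, 0], "offset": [5, 0, 0], "hand": 0}
    - {"turn": [0, 0, 0], "offset": [5.6, 0, 0], "hand": 0}
    - {"turn": [0, 0, 0], "offset": [6.2, 0, 0], "hand": 0}
    - {"turn": [0, 0, 0], "offset": [6.8, 0, 0], "hand": 0}
    - {"turn": [0, 0, 0], "offset": [7.4, 0, 0], "hand": 0}
    - {"turn": [0, 0, 0], "offset": [8, 0, 0], "hand": 0}
    - {"turn": [0, 0, 0], "offset": [8.5, 0, 0], "hand": 0}
    - {"turn": [0, 0, 0], "offset": [9, 0, 0], "hand": 0}
    - {"turn": [0, 0, 0], "offset": [9.4, 0, 0], "hand": 0}
    - {"turn": [0, 0, 0], "offset": [9.7, 0, 0], "hand": 0}
    - {"turn": [0, 0, 0], "offset": [9.7, 0, 0], "hand": 0}

```text
time_s: 19.5
tcp_pos: [0.5751, 0.0174, 0.104]
orientation: [0.672, 0.741, -0.001, -0.002]
force: [0.3, -1.0, 1.7]
width: 0.0
grip_force: 0.6
```

```bash
python3 st.py
```

```text
F [ 0.2 -1.   1.7] tcp rel cradle mm [ 1.00e-01 -7.67e+01  1.04e+02] turn [-0.0032 -0.0012  0.003 ] 19.5
```

Continue slowly to the stop, watching the force.

Emit:
apply_moves:
  motion:
    - {"turn": [0, 0, 0], "offset": [0.2, 0, 0], "hand": 0}
    - {"turn": [0, 0, 0], "offset": [0.4, 0, 0], "hand": 0}
    - {"turn": [0, 0, 0], "offset": [0.6, 0, 0], "hand": 0}
    - {"turn": [0, 0, 0], "offset": [0.8, 0, 0], "hand": 0}
    - {"turn": [0, 0, 0], "offset": [0.8, 0, 0], "hand": 0}

```text
time_s: 20.0
tcp_pos: [0.575, 0.0192, 0.1042]
orientation: [0.672, 0.741, -0.005, 0.003]
force: [1.0, -22.3, -0.6]
width: -0.001
grip_force: 10.6
```

```bash
python3 st.py
```

```text
F [ -1.1 -22.3  -0.6] tcp rel cradle mm [ 1.000e-01 -7.490e+01  1.042e+02] turn [-0.0033  0.0098  0.0031] 20.0
```

The stop is reached (22 N). Now I back off and rise clear.

Emit:
apply_moves:
  motion:
    - {"turn": [0, 0, 0], "offset": [0, 0, 0], "hand": 0}
    - {"turn": [0, 0, 0], "offset": [0, 0, 0], "hand": 0}
    - {"turn": [0, 0, 0], "offset": [-0.6, 0, 0], "hand": 0}
    - {"turn": [0, 0, 0], "offset": [-2, 0, 0], "hand": 0}
    - {"turn": [0, 0, 0], "offset": [-5, 0, 0], "hand": 0}
    - {"turn": [0, 0, 0], "offset": [-5, 0, -4], "hand": 0}
    - {"turn": [0, 0, 0], "offset": [-5, 0, -9], "hand": 0}
    - {"turn": [0, 0, 0], "offset": [-4, -6, -13], "hand": 0}
    - {"turn": [0, 0, 0], "offset": [0, -6, -14], "hand": 0}
    - {"turn": [0, 0, 0], "offset": [0, -6, -14], "hand": 0}
    - {"turn": [0, 0, 0], "offset": [0, -6, -14], "hand": 0}

```text
time_s: 21.1
tcp_pos: [0.5152, 0.0194, 0.2449]
orientation: [0.671, 0.741, -0.0, -0.001]
force: [-0.4, 0.1, 0.2]
width: 0.007
grip_force: 0.0
```

```bash
python3 st.py; python3 carr.py; python3 look.py >/dev/null; python3 - <<'E'
from h import *
d=np.load("wl.npz");x=np.load("fit.npy");cr=np.array([.56779252,.09375003,.0]);c=cam("wrist",d["p"],d["q"])
def rect(img,c,dy,z,xs,ys):
    X,Y=np.meshgrid(xs,ys);uv=proj(c,R.from_euler("z",x[2]).apply(np.c_[X.ravel(),Y.ravel()+dy,np.full(X.size,z)]/1e3)+cr).astype(np.float32)
    return cv2.remap(img,uv[:,0].reshape(X.shape),uv[:,1].reshape(X.shape),cv2.INTER_LINEAR)
e=np.load("w5.npz");c5=cam("wrist",e["p"],e["q"])
for z,n,rx,ry,s in [(91,"block+shaft end",(-28,28),(-85,-30),e),(57,"plate",(-75,75),(-120,-70),e)]:
    a=rect(s["img"],c5,0,z,np.arange(*rx,.5),np.arange(*ry,.5));b=rect(d["img"],c,66,z,np.arange(rx[0]-12,rx[1]+12,.5),np.arange(ry[0]-12,ry[1]+12,.5))
    M=cv2.matchTemplate(b,a,cv2.TM_CCOEFF_NORMED);_,mx,_,l=cv2.minMaxLoc(M);print(n,"shift",l[0]/2-12,66+l[1]/2-12,round(mx,2))
g=cv2.cvtColor(d["img"],cv2.COLOR_BGR2GRAY).astype(np.float32)
xs=np.arange(-85,-50,.5);ys=np.arange(0,40,1.);S=rect(g,c,67,122,xs,ys)
ex=np.array([xs[np.argmax(-np.gradient(l)[:40])] for l in S]);print("hook edge",ex.tolist())
m=np.abs(ex-np.median(ex))<3;print(np.polyfit(ys[m],ex[m],1))
T=rect(g,c,67,146,np.arange(-80,-50,.5),np.arange(8,36,.5));k=np.argwhere(T<40);print("knob",k.mean(0)/2+[8,-80],len(k)/4)
E
```

```text
F [-0.4  0.2  0.2] tcp rel cradle mm [-59.4 -69.1 244.9] turn [-0.0017 -0.0004  0.0043] 21.1
scene [(np.float64(61.5), 0.91, 'free', (12, -14), 0.92, 'e', [2.0, -2.3]), (np.float64(64.0), 0.93, 'free', (12, -14), 0.94, 'e', [1.9, -2.2])]
side [(np.float64(62.5), 0.92, 'free', (-5, -12), 0.93, 'e', [-0.7, -1.9]), (np.float64(64.0), 0.9, 'free', (-4, -12), 0.9, 'e', [-0.7, -1.9])]
block+shaft end shift 2.0 63.5 0.68
plate shift -0.5 64.5 0.63
hook edge [-74.5, -74.0, -74.5, -74.0, -85.0, -85.0, -85.0, -85.0, -85.0, -85.0, -85.0, -85.0, -85.0, -85.0, -85.0, -85.0, -85.0, -85.0, -85.0, -85.0, -85.0, -85.0, -85.0, -85.0, -85.0, -85.0, -85.0, -85.0, -85.0, -85.0, -85.0, -85.0, -85.0, -85.0, -85.0, -85.0, -85.0, -85.0, -85.0, -85.0]
[ 1.60988154e-15 -8.50000000e+01]
knob [ 21.75 -65.25] 840.0
```

The 22 N reaction against 4 N of friction means the stop is reached. Tracking gives 64 mm of net travel. That agrees with 68 once the visible base edges are taken as about 4 mm inset on every side. Last, I check the hook and strap with that shift.

```bash
python3 - <<'E'
from h import *
from scipy.ndimage import label
d=np.load("wl.npz");x=np.load("fit.npy");cr=np.array([.56779252,.09375003,.0]);c=cam("wrist",d["p"],d["q"])
def rect(img,c,dy,z,xs,ys):
    X,Y=np.meshgrid(xs,ys);uv=proj(c,R.from_euler("z",x[2]).apply(np.c_[X.ravel(),Y.ravel()+dy,np.full(X.size,z)]/1e3)+cr).astype(np.float32)
    return cv2.remap(img,uv[:,0].reshape(X.shape),uv[:,1].reshape(X.shape),cv2.INTER_LINEAR)
g=cv2.cvtColor(d["img"],cv2.COLOR_BGR2GRAY).astype(np.float32)
print("pivot,knob,stud,head px",[proj(c,R.from_euler("z",x[2]).apply(np.array(q)/1e3)+cr)[0].round() .tolist() for q in [(-56,49,120),(-66.5,85,146),(-56,112,129),(-45,132,135)]])
xs=np.arange(-90,-40,.5);ys=np.arange(-10,50,.5);T=rect(g,c,64,146,xs,ys)
for t in (20,30,40,50):
    L,n=label(T<t);print(t,[((np.argwhere(L==i).mean(0)/2+[-10,-90]).round(1).tolist(),(L==i).sum()/4) for i in range(1,n+1) if (L==i).sum()>160])
S=rect(g,c,64,122,xs,ys)
for y in range(0,46,5): print(y,S[int((y+10)*2),20:90:4].astype(int).tolist())
E
```

```text
pivot,knob,stud,head px [[266.0, 32.0], [251.0, -37.0], [267.0, -73.0], [285.0, -116.0]]
20 [([25.2, -65.2], np.float64(2450.0))]
30 [([25.2, -65.2], np.float64(2450.0))]
40 [([25.2, -65.3], np.float64(2455.25))]
50 [([25.2, -65.3], np.float64(2459.25))]
0 [156, 156, 156, 122, 100, 101, 102, 102, 103, 164, 234, 234, 234, 234, 233, 233, 233, 234]
5 [157, 156, 156, 110, 101, 98, 100, 102, 100, 164, 233, 233, 234, 233, 232, 233, 233, 234]
10 [0, 0, 0, 0, 0, 0, 0, 0, 0, 0, 0, 0, 0, 0, 0, 0, 0, 0]
15 [0, 0, 0, 0, 0, 0, 0, 0, 0, 0, 0, 0, 0, 0, 0, 0, 0, 0]
20 [0, 0, 0, 0, 0, 0, 0, 0, 0, 0, 0, 0, 0, 0, 0, 0, 0, 0]
25 [0, 0, 0, 0, 0, 0, 0, 0, 0, 0, 0, 0, 0, 0, 0, 0, 0, 0]
30 [0, 0, 0, 0, 0, 0, 0, 0, 0, 0, 0, 0, 0, 0, 0, 0, 0, 0]
35 [0, 0, 0, 0, 0, 0, 0, 0, 0, 0, 0, 0, 0, 0, 0, 0, 0, 0]
40 [0, 0, 0, 0, 0, 0, 0, 0, 0, 0, 0, 0, 0, 0, 0, 0, 0, 0]
45 [0, 0, 0, 0, 0, 0, 0, 0, 0, 0, 0, 0, 0, 0, 0, 0, 0, 0]
```

Out of frame, so I move the camera 7 cm towards the heads (and up) and repeat.

Emit:
apply_moves:
  motion:
    - {"turn": [0, 0, 0], "offset": [2, 0, -4], "hand": 0}
    - {"turn": [0, 0, 0], "offset": [6, 0, -6], "hand": 0}
    - {"turn": [0, 0, 0], "offset": [8, 0, -6], "hand": 0}
    - {"turn": [0, 0, 0], "offset": [8, 0, -6], "hand": 0}
    - {"turn": [0, 0, 0], "offset": [8, 0, -6], "hand": 0}

```text
time_s: 21.75
tcp_pos: [0.5076, 0.0977, 0.3031]
orientation: [0.672, 0.741, -0.002, -0.002]
force: [-0.3, -0.3, -0.2]
width: -0.003
grip_force: 0.0
```

```bash
python3 look.py>/dev/null; python3 - <<'E'
from h import *
from scipy.ndimage import label
d=np.load("wl.npz");x=np.load("fit.npy");cr=np.array([.56779252,.09375003,.0]);c=cam("wrist",d["p"],d["q"])
def rect(img,c,dy,z,xs,ys):
    X,Y=np.meshgrid(xs,ys);uv=proj(c,R.from_euler("z",x[2]).apply(np.c_[X.ravel(),Y.ravel()+dy,np.full(X.size,z)]/1e3)+cr).astype(np.float32)
    return cv2.remap(img,uv[:,0].reshape(X.shape),uv[:,1].reshape(X.shape),cv2.INTER_LINEAR)
g=cv2.cvtColor(d["img"],cv2.COLOR_BGR2GRAY).astype(np.float32)
xs=np.arange(-90,-40,.5);ys=np.arange(-10,60,.5);T=rect(g,c,64,146,xs,ys)
for t in (25,30,35,40):
    L,n=label(T<t);print(t,[((np.argwhere(L==i).mean(0)/2+[-10,-90]).round(1).tolist(),(L==i).sum()/4) for i in range(1,n+1) if (L==i).sum()>160])
S=rect(g,c,64,122,xs,ys);ex=[]
for y in range(0,50,2):
    l=S[(y+10)*2,16:60];ex.append(xs[16+int(np.argmax(-np.gradient(l)))])
print("arm left edge",ex)
e=np.load("w5.npz");e6=np.load("w6.npz");c6=cam("wrist",e6["p"],e6["q"])
for z,n,rx,ry in [(119,"strap screw",(-12,16),(38,58)),(129,"stud",(-66,-46),(40,58)),(91,"block",(-28,28),(-80,-30)),(106,"collar",(-18,18),(60,76))]:
    s,cc=(e6,c6) if n!="collar" else (np.load("w4.npz"),None)
    if cc is None: cc=cam("wrist",s["p"],s["q"])
    a=rect(s["img"],cc,0,z,np.arange(*rx,.5),np.arange(*ry,.5));b=rect(d["img"],c,64,z,np.arange(rx[0]-8,rx[1]+8,.5),np.arange(ry[0]-8,ry[1]+8,.5))
    M=cv2.matchTemplate(b,a,cv2.TM_CCOEFF_NORMED);_,mx,_,l=cv2.minMaxLoc(M);print(n,l[0]/2-8,64+l[1]/2-8,round(mx,2))
# heads: bright white top front edge at z=.135, station y
H=rect(g,c,0,135,np.arange(-110,-50,2.),np.arange(100,170,1.));print("head col means by y",[(100+i,int(v)) for i,v in enumerate(H.mean(1)) if i%3==0])
E
```

```text
25 []
30 []
35 []
40 [([19.0, -68.6], np.float64(72.5))]
arm left edge [np.float64(-73.5), np.float64(-74.5), np.float64(-74.5), np.float64(-74.5), np.float64(-74.5), np.float64(-74.5), np.float64(-74.5), np.float64(-75.0), np.float64(-76.0), np.float64(-76.5), np.float64(-76.5), np.float64(-76.0), np.float64(-75.0), np.float64(-74.5), np.float64(-74.5), np.float64(-74.5), np.float64(-75.0), np.float64(-75.0), np.float64(-74.5), np.float64(-74.0), np.float64(-74.0), np.float64(-74.0), np.float64(-74.0), np.float64(-75.0), np.float64(-75.0)]
strap screw 0.5 63.5 0.42
stud -1.0 63.5 0.67
block -1.0 62.5 0.83
collar -2.5 63.0 0.77
head col means by y [(100, 148), (103, 157), (106, 167), (109, 168), (112, 167), (115, 163), (118, 99), (121, 92), (124, 91), (127, 88), (130, 89), (133, 132), (136, 219), (139, 224), (142, 224), (145, 224), (148, 224), (151, 224), (154, 222), (157, 223), (160, 221), (163, 0), (166, 0), (169, 0)]
```

The arm's edge is parallel to the rails (hook home). The stud, block and collar have all moved together by about 63 mm, and the head face is where it should be. The gripper is clear, so I hand in.

```bash
python3 -c "
from station import r
print(r.close_job())"
```

```text
the job is handed in; nothing more can be done
None
```

I handed the job in at about 22 s of the 64 s: shaft seated, strap down, hook home, carriage pushed to its stop (22 N reaction) and gripper clear, by my own measurements since the hand-in returned no verdict.

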